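# Press the stoppers home on the bottled batch and crate it

### The job

Finish the batch of bottles standing on the drainboard: one at a time, stand each bottle upright in the nest of the stopper press, press the treadle down to its stop so that the press drives the stopper fully home, let the treadle come back up, and stand the bottle in a free cell of the crate. Take the bottles by the neck; do not grip or push the stoppers with the robot, and work the press arm only through the treadle. Leave the other things on the drainboard where they are.

Things in the scene. Friction and masses are not known exactly. Their poses are not given: they have to be found in the camera images.
- press: Bench stopper press, a grey machine fixed to the drainboard: base plate 310 x 212 x 12 mm, a column 75 x 70 mm and 215 mm high behind the nest, a steel arm pivoted on the column and a treadle beside the nest. Origin under the centre of the nest, at work surface height; x from the nest to the column (its front face 127 mm away, arm pivot 150 mm), the treadle is on its -y side, z up.
- nest (a point): Bottle nest of the press: centre of the floor inside its black locating ring (a short sleeve). Bore 68 mm, ring outside 80 mm, rim 25 mm above this floor; the floor is 12 mm above the work surface. Axes as the press. With the treadle up the space above the nest is free.
- press_pad (a point): Centre of the face of the round rubber pad (42 mm in diameter) at the tip of the press arm. With the treadle up the arm leans back over the column, 80 degrees up, tip about 330 mm above the work surface; as the treadle goes down the arm swings over and the pad comes down on the nest's axis, to 139 mm above the nest's floor when the treadle is at its stop.
- treadle_pad (a point): Centre of the top face of the treadle's ribbed rubber pad (84 x 60 mm, long side along the press's x). It moves: at rest about 130 mm above the work surface, sloping 26 degrees down towards the column; at the stop 44 mm above it, level and 20 mm to -x, 120 mm to -y of the nest. Hinge shaft along y, 200 mm beyond the pad's centre (+x), 36 mm above the work surface.
- treadle (a joint): Angle of the spring treadle, rad: 0 at rest (up), 0.45 at its stop (fully down). A spring pushes it back up whenever it is let go, and takes the arm up with it; pressing at the pad's centre takes about 4 N at the top, up to about 20 N while a stopper goes in near the bottom.
- bottle1_mid (a point): Small amber glass bottle, paper label, 130 mm tall without stopper; body 60 mm in diameter up to 72 mm, shoulder to 86 mm, straight neck 36 mm in diameter from 86 to 130 mm above its underside; foot edge bevelled 4 mm; about 0.34 kg. This point is on its axis, 65 mm above its underside; z up its axis. May be absent.
- stopper1 (a joint): How far the wood-headed cork stopper of bottle 1 is pressed into the neck, m: 0 as found (head, 25 mm in diameter and 10 mm high, stands 8 mm above the mouth; its top 148 mm above the bottle's underside), 0.008 fully home (head down on the mouth, top at 140 mm). Held by friction, about 4 N; stays where it is pushed.
- bottle2_mid (a point): Small amber glass bottle, paper label, 130 mm tall without stopper; body 60 mm in diameter up to 72 mm, shoulder to 86 mm, straight neck 36 mm in diameter from 86 to 130 mm above its underside; foot edge bevelled 4 mm; about 0.34 kg. This point is on its axis, 65 mm above its underside; z up its axis. May be absent.
- stopper2 (a joint): How far the wood-headed cork stopper of bottle 2 is pressed into the neck, m: 0 as found (head, 25 mm in diameter and 10 mm high, stands 8 mm above the mouth; its top 148 mm above the bottle's underside), 0.008 fully home (head down on the mouth, top at 140 mm). Held by friction, about 4 N; stays where it is pushed.
- bottle3_mid (a point): Small amber glass bottle, paper label, 130 mm tall without stopper; body 60 mm in diameter up to 72 mm, shoulder to 86 mm, straight neck 36 mm in diameter from 86 to 130 mm above its underside; foot edge bevelled 4 mm; about 0.34 kg. This point is on its axis, 65 mm above its underside; z up its axis. May be absent.
- stopper3 (a joint): How far the wood-headed cork stopper of bottle 3 is pressed into the neck, m: 0 as found (head, 25 mm in diameter and 10 mm high, stands 8 mm above the mouth; its top 148 mm above the bottle's underside), 0.008 fully home (head down on the mouth, top at 140 mm). Held by friction, about 4 N; stays where it is pushed.
- bottle4_mid (a point): Small amber glass bottle, paper label, 130 mm tall without stopper; body 60 mm in diameter up to 72 mm, shoulder to 86 mm, straight neck 36 mm in diameter from 86 to 130 mm above its underside; foot edge bevelled 4 mm; about 0.34 kg. This point is on its axis, 65 mm above its underside; z up its axis. May be absent.
- stopper4 (a joint): How far the wood-headed cork stopper of bottle 4 is pressed into the neck, m: 0 as found (head, 25 mm in diameter and 10 mm high, stands 8 mm above the mouth; its top 148 mm above the bottle's underside), 0.008 fully home (head down on the mouth, top at 140 mm). Held by friction, about 4 N; stays where it is pushed.
- crate: Grey plastic bottle crate, open on top, 172 x 172 mm and 80 mm high, walls and cross divider 5 mm, floor 5 mm thick, four cells about 78 mm square. About 0.8 kg, standing loose on the work surface. Origin at the centre of its underside, x and y along its sides, z up.
- cell0 (a point): Centre of the floor of one crate cell (42 mm from the crate's middle along its x and y).
- cell1 (a point): Centre of the floor of one crate cell (42 mm from the crate's middle along its x and y).
- cell2 (a point): Centre of the floor of one crate cell (42 mm from the crate's middle along its x and y).
- cell3 (a point): Centre of the floor of one crate cell (42 mm from the crate's middle along its x and y).
- soap: Bystander: bottle of washing-up liquid, 170 mm tall, 56 mm in diameter; origin at the centre of its underside.
- tumbler: Bystander: glass tumbler, 100 mm tall, 76 mm across the rim; origin at the centre of its underside.
- jigger: Bystander: small steel measuring cup, 55 mm tall, 42 mm across; origin at the centre of its underside.
Mind the look-alikes: they are no part of the job. Leave any green or purple look-alike of the part that bears bottle3_mid alone.

How it is judged:
By the outcome, as a careful person would: the job done as asked, in the order asked, and still so for the second after the job is handed in, with the robot touching nothing.
Of bottle1, bottle2, bottle3, bottle4 only 3 to 4 are there at a start; the rules pass over those that are not, and their reading is None.
At some moment in a run one of crate may be knocked a few centimetres aside while the robot is not near it.
It also fails if it takes over 210 s, if anything falls off the work surface, if the arm or the gripper's body presses on something with over 40 N, if the wrist force passes 120 N, or if a joint passes its speed limit or range.

### The arm

A 6-joint arm with a two-finger parallel gripper is mounted at the origin on the work surface. World frame = base frame: x ahead of the robot, y to its left, z up, the work surface at z = 0. Lengths are in m, angles in rad, forces in N, time in s.
With the tool pointing down it reaches from about 0.275 to 0.725 m from the base axis. Payload 15.9 kg.
Tool frame: the origin (TCP) lies at the very end of the fingers, on their centre line; the grasp point (between the pads) lies 19 mm behind it; z points along the fingers, y is the line along which they close (so a half turn about z gives the same grasp; the last joint's range is limited). The gripper opens to 85 mm and grips with 20 to 120 N. Pads are 22 mm wide; open, the fingers measure 114 mm over their backs; the gripper's body (76 mm by 85 mm) begins 54 mm behind the grasp point. The pads swing forward as they close: fully open they stand 13 mm farther back than shut.
Start: joints at [1.271, 0.213, -0.034, 1.323, 0, 1.571], TCP at [0.148, 0.478, 0.231] pointing down, gripper open.
Joint ranges: [-2.98, 2.98], [-0.74, 1.72], [-1.14, 1.35], [-2.1, 2.04], [-1.57, 1.44], [-3.14, 3.14]. Speed limits (rad/s): [1.89, 1.89, 2.39, 2.57, 3.14, 3.14].

### API

Orientations are given as a 3x3 rotation matrix whose columns are the frame's x, y, z axes.
In Python, from cell import * gives the robot as it stands. The module is installed in compiled form; this text tells all that it offers.
- The arm moves only by the tool arm_command, never from a script. Its argument "motion" is a list of rows, each an object with "claw": the finger opening in m, from 0 to 0.0854; "travel": the shift along the world's x, y, z in m, a list of three; "angular": the turn, a rotation vector about the world's x, y, z in degrees, a list of three. In form: [{"claw": claw, "travel": [dx, dy, dz], "angular": [wx, wy, wz]}, ...]. A call has exactly 5 rows; each row shifts and turns the commanded pose from where the row before left it; what a row does not reach is not made up. A row lasts 1/8 s, in which the tool goes at most 62.5 mm and 10.7 degrees, less where a joint would pass 70% of its speed; a pose out of reach is approached as far as the arm can. A call with a gripper value outside its range is refused whole. The fingers move at their own pace and stop on an object; "grip_force" is the grip in N (left out, the last holds). Time passes only in rows, so rows that do not move let the fingers close, or fill a call up. It gives the time, the measured TCP pose, the force, the opening and the grip force at its end, in the units of the state.
- read_state(): the state, without advancing time (a new reading comes with each control period).
- grab_frame(name): name is "scene" or "top" or "wrist"; returns (picture, depth): 420x560x3 uint8, red, green, blue; 420x560 float32, m along the optical axis (not along the pixel's ray), 0 where there is no reading.
- camera_model(name): a dict with "intrinsics" (3x3 intrinsics, pixels), "origin" and "attitude" of the camera in the world. Camera axes: x right, y down, z forward; pixel columns grow to the right and rows downward; lengths in m; the calibration is good to about 2 mm. The wrist camera is an equidistant fisheye: a pixel r from the principal point sees the ray r / f radians off the axis. A picture is of the moment at which its call begins: read the wrist's pose just before it. camera_model takes no time and is no camera call; for the wrist camera it gives the pose at the moment of the call.
- finish_job(): hands the job in; it is judged then, once.
The state is a dict: "time": time; "joint_positions": joint angles; "joint_velocities": joint speeds; "effort": joint torques, N m; "tool_pos": TCP position; "tcp_rot": TCP orientation; "wrist_force": force on the tool from outside, world axes, zero at the start; "ft_torque": the same for the moment, N m; "gripper_width": finger opening in m; "grip_force": force on a finger pad.
Only numpy, scipy, OpenCV 4.12 (cv2) and the standard library are available. Lean on these libraries where they do the work, as an engineer would, in place of code of your own. Each camera call takes 0.05 s, during which the arm holds its last target. There are 200 camera calls.

## Working session

There is one attempt and no reset: what is moved stays moved. The work goes in short steps, Python scripts to look and compute and a tool call to move; the robot and the scene stay as the last step left them, time stands still between calls to the robot, and variables do not carry over. Pictures are saved under pics/ and viewed, at most 14 in all, crops included, and the job is handed in when it is done.

Besides the shell and the picture viewer there is one more tool, called by a JSON object that holds its "name" and its "arguments". arm_command: Moves the arm, as the interface text tells. Its arguments: {"type":"object","properties":{"motion":{"type":"array","items":{"type":"object","properties":{"claw":{"type":"number"},"travel":{"type":"array","items":{"type":"number"}},"angular":{"type":"array","items":{"type":"number"}}}}},"grip_force":{"type":"number"}},"required":["motion"]}

```bash
mkdir -p pics
python3 - <<'E'
from cell import *
import cv2,numpy as np
s=read_state();print(s['time'],s['tool_pos'],s['tcp_rot'],s['gripper_width'])
for n in ("scene","top"):
    p,d=grab_frame(n);cv2.imwrite(f"pics/{n}0.png",p[:,:,::-1]);np.save(f"pics/{n}0.npy",d)
    print(n,{k:np.round(v,4).tolist() if k!='x' else v for k,v in camera_model(n).items() if k in('intrinsics','origin','attitude')})
E
```

```text
0.0 [0.14754448 0.47737615 0.23082729] [[-9.55401076e-01  2.95311158e-01 -3.23584110e-04]
 [ 2.95311335e-01  9.55400471e-01 -1.07461526e-03]
 [-8.19346649e-06 -1.12224663e-03 -9.99999370e-01]] 0.08540399405606221
scene {'intrinsics': [[541.3126, 0.0, 271.7842], [0.0, 541.3126, 210.5337], [0.0, 0.0, 1.0]], 'origin': [1.4218, -0.8241, 0.922], 'attitude': [[0.6858, 0.3678, -0.628], [0.7277, -0.356, 0.5862], [-0.008, -0.8591, -0.5118]]}
top {'intrinsics': [[447.6919, 0.0, 278.4783], [0.0, 447.6919, 202.9498], [0.0, 0.0, 1.0]], 'origin': [0.4611, -0.0182, 1.7043], 'attitude': [[0.0033, -0.9985, 0.055], [-1.0, -0.003, 0.0043], [-0.0041, -0.055, -0.9985]]}
```

View pics/scene0.png

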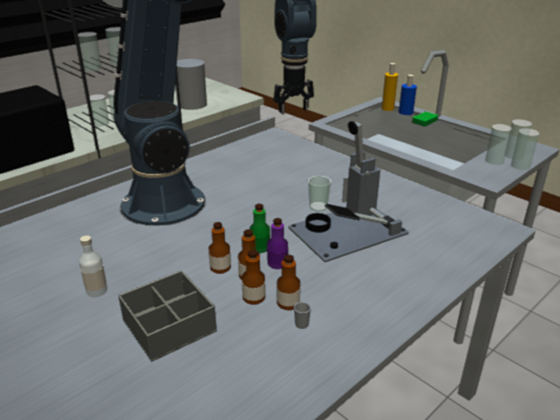

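View pics/top0.png

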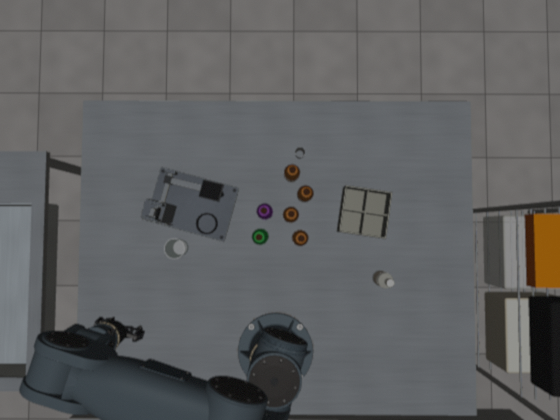

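The top view shows four amber bottles at about (292,172), (305,193), (291,214) and (300,238). The green look-alike is at (260,236) and the purple one at (264,211). The nest is at (206,223), the treadle pad at (211,189), and the crate centre at (364,212). The amber bottles match the description, so I'll confirm them in an enlarged crop and measure.

```bash
cat > h.py <<'E'
from cell import *
import cv2,numpy as np
def ray(name,u,v):
    c=camera_model(name);K=np.array(c['intrinsics']);R=np.array(c['attitude']);o=np.array(c['origin'])
    x=(u-K[0,2])/K[0,0];y=(v-K[1,2])/K[1,1]
    if name=='wrist':
        r=np.hypot(x,y);d=np.array([x/r*np.sin(r),y/r*np.sin(r),np.cos(r)]) if r>1e-9 else np.array([0,0,1.])
    else: d=np.array([x,y,1])
    return o,R@d
def onz(name,u,v,z):
    o,d=ray(name,u,v);return o+d*(z-o[2])/d[2]
def cloud(name,depth):
    c=camera_model(name);K=np.array(c['intrinsics']);R=np.array(c['attitude']);o=np.array(c['origin'])
    v,u=np.mgrid[:420,:560];x=(u-K[0,2])/K[0,0];y=(v-K[1,2])/K[1,1]
    if name=='wrist':
        r=np.hypot(x,y)+1e-9;t=np.tan(np.minimum(r,1.5));d=np.stack([x/r*t,y/r*t,np.ones_like(x)],-1)
    else: d=np.stack([x,y,np.ones_like(x)],-1)
    P=o+(d*depth[...,None])@R.T;P[depth<=0]=np.nan;return P
E
python3 - <<'E'
from h import *
im=cv2.imread('pics/top0.png');d=np.load('pics/top0.npy');P=cloud('top',d)
hsv=cv2.cvtColor(im,cv2.COLOR_BGR2HSV)
z=P[...,2]
for nm,lo,hi in (('amber',3,18),('green',45,75),('purple',130,160)):
    m=((hsv[...,0]>=lo)&(hsv[...,0]<=hi)&(hsv[...,1]>110)&(hsv[...,2]>30)).astype(np.uint8); m[:,450:]=0
    n,l,st,c=cv2.connectedComponentsWithStats(m)
    for i in range(1,n):
        if st[i,4]>25:
            q=l==i; zz=z[q]; t=q&(z>0.118)
            print(nm,c[i].round(1),st[i,4],'onz .07',onz('top',*c[i],0.07).round(3)[:2],'top pts',t.sum(),np.nanmean(P[t],0).round(3), np.nanmax(zz).round(3))
# crate
m=((z>0.06)&(z<0.1)).astype(np.uint8); m[:,:330]=0;m[:,400:]=0;m[:180]=0;m[250:]=0
pts=P[m>0][:,:2].astype(np.float32);r=cv2.minAreaRect(pts);print('crate',r,len(pts))
cv2.imwrite('pics/crop0.png',cv2.resize(im[150:260,135:335],None,fx=4,fy=4,interpolation=cv2.INTER_CUBIC))
# nest: black ring
g=cv2.cvtColor(im,cv2.COLOR_BGR2GRAY)
print('table z',np.nanmedian(z[260:300,150:220]), 'base',np.nanmedian(z[225:232,180:190]))
E
```

```text
amber [291.6 172. ] 164 onz .07 [ 0.665 -0.059] top pts 81 [ 0.665 -0.059  0.139] 0.154
amber [304.9 193. ] 167 onz .07 [ 0.588 -0.108] top pts 83 [ 0.588 -0.108  0.138] 0.158
amber [290.5 214.1] 154 onz .07 [ 0.51  -0.055] top pts 79 [ 0.511 -0.054  0.139] 0.158
amber [299.8 237.5] 158 onz .07 [ 0.425 -0.089] top pts 86 [ 0.427 -0.089  0.138] 0.156
green [260.1 236. ] 138 onz .07 [0.43  0.055] top pts 53 [0.432 0.057 0.134] 0.153
purple [264.6 211.2] 125 onz .07 [0.521 0.039] top pts 53 [0.524 0.04  0.133] 0.153
crate ((0.5222059488296509, -0.326984703540802), (0.17442746460437775, 0.1726384162902832), 81.49127197265625) 505
table z -0.0005189000541350186 base 0.011563860863063935
```

View pics/crop0.png

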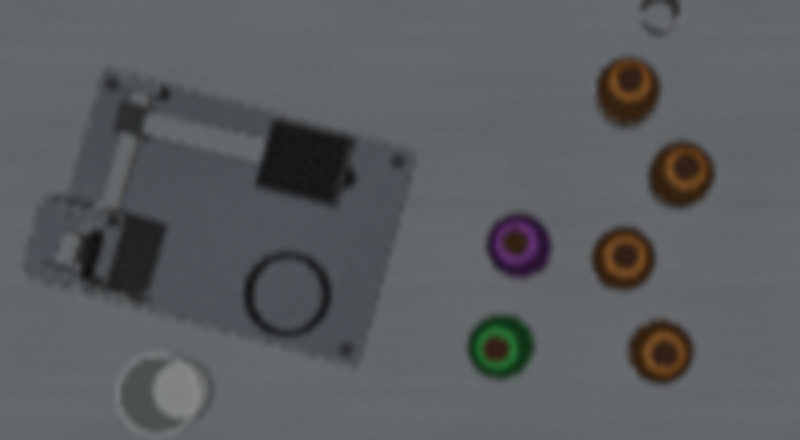

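The crop confirms four amber bottles as the batch; the green and purple ones stay put. Next I'll measure the press.

Run:
```python
from h import *
im=cv2.imread('pics/top0.png');d=np.load('pics/top0.npy');P=cloud('top',d);z=P[...,2]
g=cv2.cvtColor(im,cv2.COLOR_BGR2GRAY)
f=g[205:240,190:224];bg=np.median(g[205:240,190:224]);m=(f<bg-25).astype(np.uint8)
n,l,st,c=cv2.connectedComponentsWithStats(m);i=1+np.argmax(st[1:,4]);v,u=np.nonzero(l==i)
e=cv2.fitEllipse(np.stack([u+190,v+205],1).astype(np.float32));print(e,st[i]);print('nest',onz('top',*e[0],0.033))
# plate corner bolts / base rect from depth mask
mm=((z>0.006)).astype(np.uint8);mm[:,:138]=0;mm[:,245:]=0;mm[:160]=0;mm[246:]=0
mm=cv2.morphologyEx(mm,cv2.MORPH_OPEN,np.ones((3,3)))
n,l,st,c=cv2.connectedComponentsWithStats(mm);print(st)
k=1+np.argmax(st[1:,4]);q=P[(l==k)&(z<0.018)][:,:2].astype(np.float32);print(cv2.minAreaRect(q))
# treadle pad: dark, z ~ .08-.16
t=(z>0.09)&(z<0.16)&(g<60);t[:,:195]=0;t[:,230:]=0;t[:170]=0;t[205:]=0
print('pad',t.sum(),np.nanmean(P[t],0));print(cv2.minAreaRect(P[t][:,:2].astype(np.float32)))
h=P[(z>0.17)&(np.arange(560)[None]>130)&(np.arange(560)[None]<200)&(np.arange(420)[:,None]>170)&(np.arange(420)[:,None]<250)]
print('column/arm',h.mean(0),h.min(0),h.max(0))
```

```text
((206.40829467773438, 223.15525817871094), (19.632043838500977, 20.04649543762207), 32.05909729003906) [  6   8  22  21 129]
nest [0.47672291 0.2576681  0.033     ]
[[     0      0    560    420 230787]
 [   141    168     98     73   4314]
 [   165    238     12      8     65]
 [   180    239      8      7     34]]
((0.5525130033493042, 0.3193877339363098), (0.3157331645488739, 0.21190166473388672), 74.93655395507812)
pad 372 [0.59229095 0.22710918 0.13255742]
((0.5928320288658142, 0.22768965363502502), (0.08113604784011841, 0.062000032514333725), 74.75725555419922)
column/arm [0.51911676 0.40467633 0.21977943] [0.48179215 0.35207141 0.17007927] [0.56101834 0.45945393 0.34057543]
```

{"name": "arm_command", "arguments": {"motion": [{"claw": 0.065, "travel": [0.03, -0.05, 0.01], "angular": [0, 0, 0]}, {"claw": 0.065, "travel": [0.03, -0.05, 0.01], "angular": [0, 0, 0]}, {"claw": 0.065, "travel": [0.03, -0.05, 0], "angular": [0, 0, 0]}, {"claw": 0.065, "travel": [0.03, -0.05, 0], "angular": [0, 0, 0]}, {"claw": 0.065, "travel": [0.03, -0.05, 0], "angular": [0, 0, 0]}]}}

```text
time: 0.72
tool_pos: [0.2981, 0.226, 0.2512]
tcp_rot: [[-0.956, 0.295, 0.0], [0.295, 0.956, 0.0], [-0.0, 0.0, -1.0]]
wrist_force: [1.2, 0.5, -0.1]
gripper_width: 0.0647
grip_force: 0.0
```

{"name": "arm_command", "arguments": {"motion": [{"claw": 0.065, "travel": [0.025, -0.055, 0], "angular": [0, 0, 0]}, {"claw": 0.065, "travel": [0.025, -0.055, 0], "angular": [0, 0, 0]}, {"claw": 0.065, "travel": [0.025, -0.055, 0], "angular": [0, 0, 0]}, {"claw": 0.065, "travel": [0.025, -0.055, 0], "angular": [0, 0, 0]}, {"claw": 0.065, "travel": [0.025, -0.055, 0], "angular": [0, 0, 0]}]}}

```text
time: 1.35
tool_pos: [0.423, -0.0494, 0.2513]
tcp_rot: [[-0.955, 0.296, 0.0], [0.296, 0.955, 0.0], [-0.0, 0.0, -1.0]]
wrist_force: [0.7, 2.2, -0.3]
gripper_width: 0.0652
grip_force: 0.0
```

{"name": "arm_command", "arguments": {"motion": [{"claw": 0.065, "travel": [0.0035, -0.04, 0], "angular": [0, 0, 0]}, {"claw": 0.065, "travel": [0, 0, -0.04], "angular": [0, 0, 0]}, {"claw": 0.065, "travel": [0, 0, 0], "angular": [0, 0, 0]}, {"claw": 0.065, "travel": [0, 0, 0], "angular": [0, 0, 0]}, {"claw": 0.065, "travel": [0, 0, 0], "angular": [0, 0, 0]}]}}

```text
time: 1.98
tool_pos: [0.4268, -0.087, 0.2126]
tcp_rot: [[-0.956, 0.294, 0.002], [0.294, 0.956, -0.0], [-0.002, 0.0, -1.0]]
wrist_force: [0.6, -0.2, 0.2]
gripper_width: 0.0653
grip_force: 0.0
```

Run:
```python
from h import *
s=read_state();print(s['joint_positions'].round(3) if hasattr(s['joint_positions'],'round') else s['joint_positions'],s['tool_pos'])
c=camera_model('wrist');print(c['origin'],c['attitude'],c['intrinsics'])
p,d=grab_frame('wrist');cv2.imwrite('pics/w1.png',p[:,:,::-1]);np.save('pics/w1.npy',d)
```

```text
[-0.201  0.084 -0.234  1.251  0.     0.098] [ 0.42680595 -0.08698197  0.21260656]
[ 0.35607344 -0.06402956  0.35571471] [[ 2.94330462e-01  9.14516464e-01  2.77541378e-01]
 [ 9.55703699e-01 -2.81686812e-01 -8.53403702e-02]
 [ 1.34572522e-04  2.90365593e-01 -9.56915777e-01]] [[325.1922621    0.         282.81974369]
 [  0.         325.1922621  212.64456584]
 [  0.           0.           1.        ]]
```

View pics/w1.png

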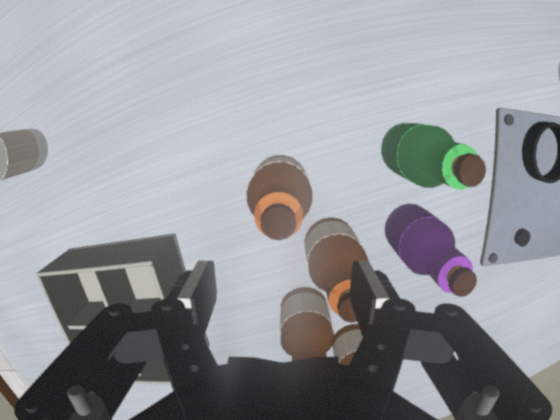

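Bottle D's stopper head is at about (278,222), between the fingers. I'll compute its position from this close view.

```bash
cat >> h.py <<'E'
def heads(p):
    """wrist view: stopper heads (dark brown discs) -> xy at top plane z"""
    hsv=cv2.cvtColor(p,cv2.COLOR_RGB2HSV)
    return hsv
E
python3 - <<'E'
from h import *
for u,v,n in ((278,222,'D'),(345,301,'C'),(469,170,'green'),(461,281,'purple')):
    print(n,onz('wrist',u,v,0.148))
print('nest ring right',onz('wrist',548,151,0.03))
im=cv2.imread('pics/w1.png');print(im[222,278],im[215,258],im[190,278])
d=np.load('pics/w1.npy');print(cloud('wrist',d)[222,278])
E
```

```text
D [ 0.42155196 -0.08760599  0.148     ]
C [ 0.49692705 -0.05814511  0.148     ]
green [0.42506469 0.05563669 0.148     ]
purple [0.51457729 0.03903145 0.148     ]
nest ring right [0.47170292 0.2578196  0.03      ]
[ 91  98 118] [ 92 126 184] [ 80  89 110]
[ 0.42140808 -0.08755426  0.14845587]
```

Run:
```python
from h import *
im=cv2.imread('pics/scene0.png');d=np.load('pics/scene0.npy');P=cloud('scene',d)
cv2.imwrite('pics/sc_crop.png',cv2.resize(im[190:315,200:340],None,fx=5,fy=4.8,interpolation=cv2.INTER_CUBIC))
g=cv2.cvtColor(im,cv2.COLOR_BGR2GRAY)
f=g[208:238,298:338];m=(f<45).astype(np.uint8)
n,l,st,c=cv2.connectedComponentsWithStats(m);i=1+np.argmax(st[1:,4]);v,u=np.nonzero(l==i);print(st[i])
e=cv2.fitEllipse(np.stack([u+298,v+208],1).astype(np.float32));print(e,onz('scene',*e[0],0.027))
hsv=cv2.cvtColor(im,cv2.COLOR_BGR2HSV);z=P[...,2]
a=(hsv[...,0]<20)&(hsv[...,1]>120)&(hsv[...,2]>25)
for n_,u0,v0 in (('D',218,236),('C',248,243),('B',254,262),('A',289,270),('gr',260,219),('pu',277,234)):
    w=np.zeros_like(a);w[v0-14:v0+8,u0-13:u0+14]=1
    q=w&(z>0.143)&(z<.156); print(n_,q.sum(),np.nanmean(P[q],0).round(4))
```

```text
[  8   6  25  18 304]
((317.56976318359375, 222.42919921875), (15.464383125305176, 22.30022621154785), 91.2254409790039) [0.4753984  0.25374064 0.027     ]
D 50 [ 0.4237 -0.0941  0.1481]
C 63 [ 0.5167 -0.0645  0.1479]
B 57 [ 0.5864 -0.1128  0.1483]
A 51 [ 0.6646 -0.0639  0.1478]
gr 33 [0.4391 0.0489 0.1477]
pu 32 [0.5227 0.0337 0.1476]
```

View pics/sc_crop.png

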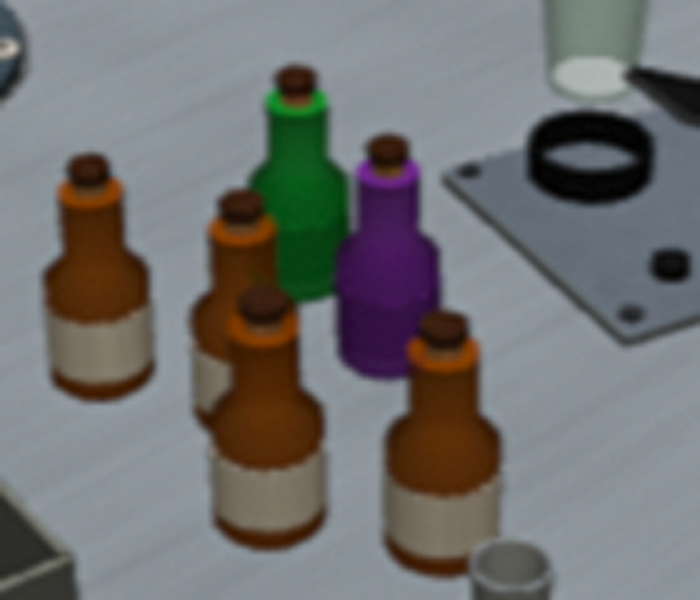

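The scene crop shows the same four amber bottles, with heads at about (218,225), (248,231), (253,250) and (288,256) in full-image pixels. The cameras agree on relative displacements to within 2 mm, so I'll grip bottle D now.

{"name": "arm_command", "arguments": {"motion": [{"claw": 0.065, "travel": [-0.003, -0.002, -0.016], "angular": [0, 0, 0]}, {"claw": 0.065, "travel": [0, 0, -0.04], "angular": [0, 0, 0]}, {"claw": 0.065, "travel": [0, 0, -0.04], "angular": [0, 0, 0]}, {"claw": 0.065, "travel": [0, 0, -0.02], "angular": [0, 0, 0]}, {"claw": 0.065, "travel": [0, 0, 0], "angular": [0, 0, 0]}]}}

```text
time: 2.65
tool_pos: [0.4227, -0.089, 0.0949]
tcp_rot: [[-0.956, 0.295, -0.002], [0.295, 0.956, 0.0], [0.002, -0.0, -1.0]]
wrist_force: [0.6, 0.2, 0.3]
gripper_width: 0.0655
grip_force: 0.0
```

{"name": "arm_command", "arguments": {"motion": [{"claw": 0.02, "travel": [0, 0, 0], "angular": [0, 0, 0]}, {"claw": 0.02, "travel": [0, 0, 0], "angular": [0, 0, 0]}, {"claw": 0.02, "travel": [0, 0, 0], "angular": [0, 0, 0]}, {"claw": 0.02, "travel": [0, 0, 0], "angular": [0, 0, 0]}, {"claw": 0.02, "travel": [0, 0, 0], "angular": [0, 0, 0]}], "grip_force": 40}}

```text
time: 3.28
tool_pos: [0.4241, -0.0895, 0.0967]
tcp_rot: [[-0.955, 0.295, 0.002], [0.295, 0.955, -0.001], [-0.002, 0.0, -1.0]]
wrist_force: [-0.9, 0.0, 6.0]
gripper_width: 0.035
grip_force: 39.3
```

{"name": "arm_command", "arguments": {"motion": [{"claw": 0.02, "travel": [0, 0, 0.03], "angular": [0, 0, 0]}, {"claw": 0.02, "travel": [0, 0, 0.05], "angular": [0, 0, 0]}, {"claw": 0.02, "travel": [0, 0, 0.05], "angular": [0, 0, 0]}, {"claw": 0.02, "travel": [0, 0, 0.05], "angular": [0, 0, 0]}, {"claw": 0.02, "travel": [0, 0.02, 0], "angular": [0, 0, 0]}]}}

```text
time: 3.9
tool_pos: [0.4248, -0.07, 0.2794]
tcp_rot: [[-0.955, 0.297, 0.006], [0.297, 0.955, -0.001], [-0.007, 0.001, -1.0]]
wrist_force: [-0.2, 0.6, -4.0]
gripper_width: 0.0349
grip_force: 41.3
```

{"name": "arm_command", "arguments": {"motion": [{"claw": 0.02, "travel": [0.01, 0.05, 0], "angular": [0, 0, 0]}, {"claw": 0.02, "travel": [0.01, 0.05, 0], "angular": [0, 0, 0]}, {"claw": 0.02, "travel": [0.01, 0.05, 0], "angular": [0, 0, 0]}, {"claw": 0.02, "travel": [0.01, 0.05, 0], "angular": [0, 0, 0]}, {"claw": 0.02, "travel": [0.01, 0.05, 0], "angular": [0, 0, 0]}]}}

```text
time: 4.53
tool_pos: [0.4732, 0.1825, 0.2761]
tcp_rot: [[-0.955, 0.295, 0.001], [0.295, 0.955, 0.0], [-0.001, 0.001, -1.0]]
wrist_force: [0.9, 0.2, -3.7]
gripper_width: 0.0353
grip_force: 41.5
```

{"name": "arm_command", "arguments": {"motion": [{"claw": 0.02, "travel": [0, 0.05, 0], "angular": [0, 0, 0]}, {"claw": 0.02, "travel": [0, 0.026, 0], "angular": [0, 0, 0]}, {"claw": 0.02, "travel": [0, 0, -0.05], "angular": [0, 0, 0]}, {"claw": 0.02, "travel": [0, 0, -0.05], "angular": [0, 0, 0]}, {"claw": 0.02, "travel": [0, 0, 0], "angular": [0, 0, 0]}]}}

```text
time: 5.15
tool_pos: [0.4711, 0.2557, 0.1731]
tcp_rot: [[-0.955, 0.295, -0.005], [0.295, 0.955, -0.003], [0.004, -0.004, -1.0]]
wrist_force: [-0.6, -0.8, -3.6]
gripper_width: 0.0348
grip_force: 41.8
```

Run:
```python
from h import *
s=read_state();print(s['time'],s['tool_pos'],s['gripper_width'],s['wrist_force'])
np.save('pics/w2cam.npy',np.r_[camera_model('wrist')['origin']])
p,d=grab_frame('wrist');cv2.imwrite('pics/w2.png',p[:,:,::-1]);np.save('pics/w2.npy',d)
```

```text
5.15 [0.47105199 0.25565308 0.17307557] 0.034805955693958175 [-0.58926137 -0.81166947 -3.59819833]
```

View pics/w2.png

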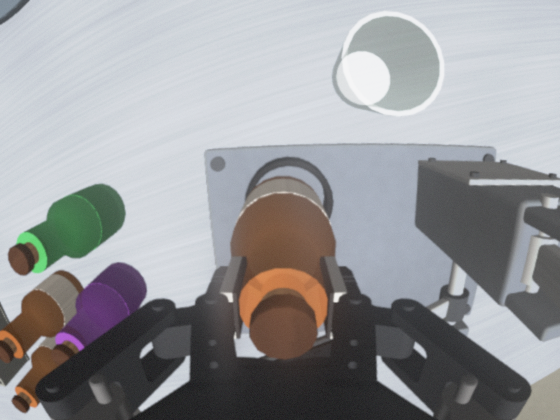

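The bottle hangs just above the nest: body at columns 231–335, stopper at (283,323), ring outer edges at columns 247–333. The ring looks slightly to the right of the bottle axis, so I'll measure the offset.

Run:
```python
from h import *
im=cv2.imread('pics/w2.png');g=cv2.cvtColor(im,cv2.COLOR_BGR2GRAY)
pts=[]
for r in range(150,205,2):
    row=g[r].astype(int); k=np.nonzero(row[235:345]<75)[0]+235
    if len(k): pts+= [(k.min(),r),(k.max(),r)]
    if r%10==0: print(r,k.min() if len(k) else None,k.max() if len(k) else None)
for v in range(0): pass
from scipy.optimize import least_squares
for zz in (0.037,):
    X=np.array([onz('wrist',u,v,zz)[:2] for u,v in pts])
    f=least_squares(lambda p:np.hypot(X[:,0]-p[0],X[:,1]-p[1])-0.040,[0.474,0.256],loss='soft_l1',f_scale=0.001)
    print('ring centre',f.x,np.abs(f.fun).mean())
o,d=ray('wrist',283,323);s=read_state();print('stopper ray at z',onz('wrist',283,323,s['tool_pos'][2]-0.0967+0.148), s['tool_pos'])
for r in (250,):
    a=onz('wrist',231,r,.14);b=onz('wrist',335,r,.14);print((a+b)/2,np.linalg.norm(a-b))
```

```text
150 None None
160 None None
170 None None
180 None None
190 None None
200 None None
ring centre [0.47396474 0.25587779] 2.7733171661936673e-09
stopper ray at z [0.46656205 0.2595539  0.22709506] [0.47257191 0.25637699 0.17579506]
[0.47617173 0.25651343 0.14      ] 0.06279242249094938
```

Run:
```python
from h import *
from scipy.optimize import least_squares
im=cv2.imread('pics/w2.png');g=cv2.GaussianBlur(cv2.cvtColor(im,cv2.COLOR_BGR2GRAY),(3,3),0).astype(int)
print(g[165,240:350:6],g[195,240:350:6])
base=np.median(g[150:155,230:400]);pts=[]
for u in range(255,326,3):
    k=np.nonzero(g[150:200,u]<base*0.7)[0]
    if len(k): pts.append((u,150+k[0]))
for r in range(172,200,3):
    k=np.nonzero(g[r,235:345]<base*0.7)[0]
    if len(k): pts+=[(235+k[0],r),(235+k[-1],r)]
print(base,pts)
X=np.array([onz('wrist',u,v,0.037)[:2] for u,v in pts])
f=least_squares(lambda p:np.hypot(X[:,0]-p[0],X[:,1]-p[1])-0.040,[0.474,0.256],loss='soft_l1',f_scale=0.001)
print('ring centre',f.x,np.abs(f.fun).mean())
```

```text
[170 172 174 170 104  84  90  96 113 106  99  99 106 174 175 175 175 177
 176] [168  98 134 137 177 122  98 100 101 124 162 141 132 157 110  89 175 175
 176]
175.0 [(255, np.int64(174)), (258, np.int64(170)), (261, np.int64(167)), (264, np.int64(165)), (267, np.int64(163)), (270, np.int64(161)), (273, np.int64(160)), (276, np.int64(159)), (279, np.int64(158)), (282, np.int64(158)), (285, np.int64(157)), (288, np.int64(157)), (291, np.int64(157)), (294, np.int64(157)), (297, np.int64(158)), (300, np.int64(159)), (303, np.int64(160)), (306, np.int64(161)), (309, np.int64(163)), (312, np.int64(165)), (315, np.int64(167)), (318, np.int64(169)), (321, np.int64(173)), (324, np.int64(177)), (np.int64(256), 172), (np.int64(320), 172), (np.int64(254), 175), (np.int64(322), 175), (np.int64(252), 178), (np.int64(325), 178), (np.int64(250), 181), (np.int64(326), 181), (np.int64(249), 184), (np.int64(328), 184), (np.int64(248), 187), (np.int64(329), 187), (np.int64(247), 190), (np.int64(330), 190), (np.int64(246), 193), (np.int64(331), 193), (np.int64(245), 196), (np.int64(331), 196), (np.int64(246), 199), (np.int64(332), 199)]
ring centre [0.47533768 0.26162463] 0.0007109223855765758
```

Run:
```python
from h import *
s=read_state();print(s['time'],s['tool_pos'])
a,d=grab_frame('scene');b,d2=grab_frame('top')
A=cv2.resize(a[130:250,270:390],(480,480),interpolation=cv2.INTER_CUBIC);B=cv2.resize(b[190:250,170:230],(300,300),interpolation=cv2.INTER_CUBIC)
C=np.zeros((480,780,3),np.uint8);C[:,:480]=A;C[:300,480:]=B
cv2.imwrite('pics/sc2.png',C[:,:,::-1]);cv2.imwrite('pics/scene2.png',a[:,:,::-1])
```

```text
5.2 [0.47257191 0.25637699 0.17579506]
```

View pics/sc2.png

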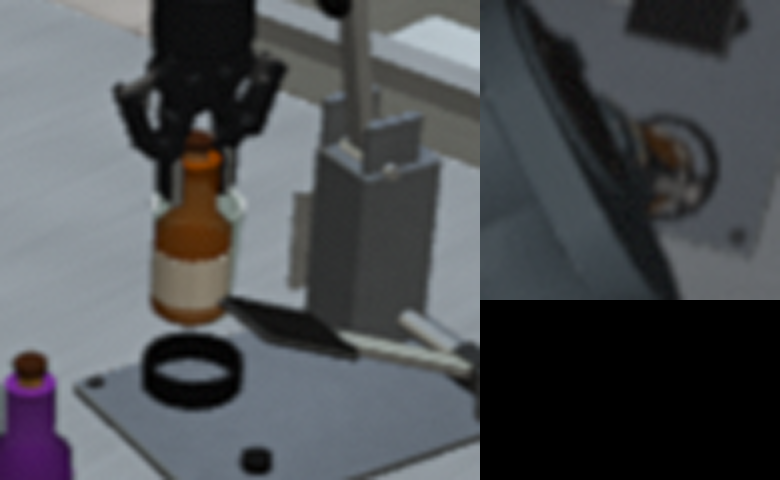

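Run:
```python
from h import *
c=camera_model('scene');K=np.array(c['intrinsics']);R=np.array(c['attitude']);o=np.array(c['origin'])
def pr(p):
    q=K@(R.T@(np.array(p)-o));return (q[:2]/q[2]-[270,130])*4
n=[.4754,.2537]
for z in (.012,.037,.079,.11,.209,.227): print(z,pr([*n,z]).round(1))
print('dpix/dx',pr([n[0]+.01,n[1],.1])-pr([*n,.1]),'dy',pr([n[0],n[1]+.01,.1])-pr([*n,.1]))
```

```text
0.012 [189.6 386. ]
0.037 [190.7 358.8]
0.079 [192.6 312.2]
0.11 [194.1 276.9]
0.209 [199.  159.8]
0.227 [199.9 137.6]
dpix/dx [9.76516237 4.72480396] dy [ 8.87251866 -4.54435567]
```

The scene crop shows the bottle upright at (193,260), directly above the ring at (193,370), aligned to about 2 mm. I'll lower it and watch the force.

{"name": "arm_command", "arguments": {"motion": [{"claw": 0.02, "travel": [0.002, 0.002, -0.02], "angular": [0, 0, 0]}, {"claw": 0.02, "travel": [0, 0, -0.015], "angular": [0, 0, 0]}, {"claw": 0.02, "travel": [0, 0, -0.01], "angular": [0, 0, 0]}, {"claw": 0.02, "travel": [0, 0, -0.006], "angular": [0, 0, 0]}, {"claw": 0.02, "travel": [0, 0, 0], "angular": [0, 0, 0]}]}}

```text
time: 5.92
tool_pos: [0.4751, 0.2586, 0.1243]
tcp_rot: [[-0.955, 0.295, -0.0], [0.295, 0.955, -0.0], [0.0, -0.0, -1.0]]
wrist_force: [-0.4, 0.6, -3.3]
gripper_width: 0.0351
grip_force: 42.0
```

{"name": "arm_command", "arguments": {"motion": [{"claw": 0.02, "travel": [0, 0, -0.005], "angular": [0, 0, 0]}, {"claw": 0.02, "travel": [0, 0, -0.005], "angular": [0, 0, 0]}, {"claw": 0.02, "travel": [0, 0, -0.004], "angular": [0, 0, 0]}, {"claw": 0.02, "travel": [0, 0, 0], "angular": [0, 0, 0]}, {"claw": 0.02, "travel": [0, 0, 0], "angular": [0, 0, 0]}]}}

```text
time: 6.55
tool_pos: [0.4752, 0.2587, 0.1104]
tcp_rot: [[-0.955, 0.295, 0.0], [0.295, 0.955, 0.0], [-0.0, 0.0, -1.0]]
wrist_force: [-0.2, -0.7, -3.0]
gripper_width: 0.0349
grip_force: 42.0
```

{"name": "arm_command", "arguments": {"motion": [{"claw": 0.02, "travel": [0, 0, -0.002], "angular": [0, 0, 0]}, {"claw": 0.065, "travel": [0, 0, 0], "angular": [0, 0, 0]}, {"claw": 0.065, "travel": [0, 0, 0], "angular": [0, 0, 0]}, {"claw": 0.065, "travel": [0, 0, 0], "angular": [0, 0, 0]}, {"claw": 0.065, "travel": [0, 0, 0.03], "angular": [0, 0, 0]}]}}

```text
time: 7.18
tool_pos: [0.474, 0.258, 0.137]
tcp_rot: [[-0.955, 0.295, -0.003], [0.295, 0.955, -0.002], [0.003, -0.003, -1.0]]
wrist_force: [0.3, -0.4, -0.2]
gripper_width: 0.0648
grip_force: 0.0
```

{"name": "arm_command", "arguments": {"motion": [{"claw": 0.065, "travel": [0, 0, 0.05], "angular": [0, 0, 0]}, {"claw": 0.065, "travel": [0, 0, 0.04], "angular": [0, 0, 0]}, {"claw": 0.0, "travel": [0.057, -0.014, 0], "angular": [0, 0, 0]}, {"claw": 0.0, "travel": [0.06, -0.018, 0], "angular": [0, 0, 0]}, {"claw": 0.0, "travel": [0, 0, 0], "angular": [0, 0, 0]}]}}

```text
time: 7.8
tool_pos: [0.5949, 0.2251, 0.2262]
tcp_rot: [[-0.955, 0.298, -0.001], [0.298, 0.955, -0.001], [0.001, -0.001, -1.0]]
wrist_force: [-0.6, 0.3, 0.3]
gripper_width: 0.0104
grip_force: 0.0
```

Run:
```python
from h import *
s=read_state();print(s['time'],s['tool_pos'],s['gripper_width'],s['joint_positions'])
a,d=grab_frame('scene');b,d2=grab_frame('wrist')
C=np.zeros((420,800,3),np.uint8);C[:,:420]=cv2.resize(a[100:260,250:410],(420,420),interpolation=cv2.INTER_CUBIC);C[:285,420:]=cv2.resize(b,(380,285))
cv2.imwrite('pics/c3.png',C[:,:,::-1])
```

```text
7.8 [0.59491551 0.22509364 0.22620206] 0.010395683787817116 [ 3.61928822e-01  5.12992013e-01  3.82404171e-01  1.44184928e+00
 -4.30467613e-04  6.64593970e-01]
```

View pics/c3.png

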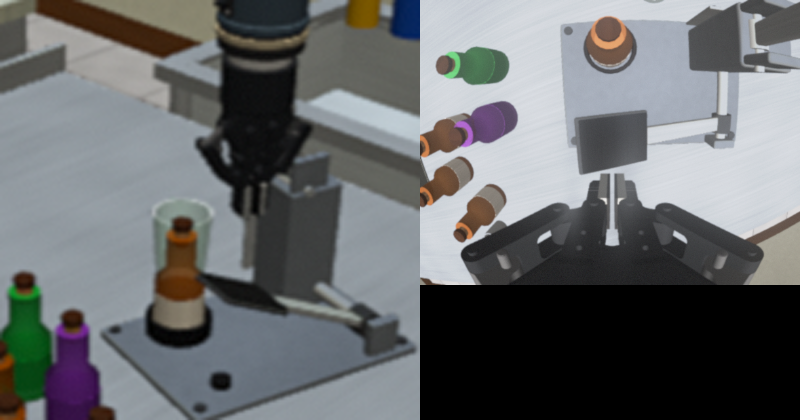

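The bottle stands upright in the ring at about (180,290) in the left panel, and the closed fingers are above the treadle pad. Pressing.

{"name": "arm_command", "arguments": {"motion": [{"claw": 0.0, "travel": [0, 0, -0.05], "angular": [0, 0, 0]}, {"claw": 0.0, "travel": [0, 0, -0.04], "angular": [0, 0, 0]}, {"claw": 0.0, "travel": [-0.001, -0.004, -0.022], "angular": [0, 0, 0]}, {"claw": 0.0, "travel": [-0.001, -0.005, -0.022], "angular": [0, 0, 0]}, {"claw": 0.0, "travel": [-0.001, -0.005, -0.02], "angular": [0, 0, 0]}]}}

```text
time: 8.52
tool_pos: [0.5878, 0.2134, 0.0748]
tcp_rot: [[-0.956, 0.294, 0.001], [0.294, 0.956, 0.001], [-0.0, 0.001, -1.0]]
wrist_force: [-2.7, 4.0, 6.0]
gripper_width: 0.0001
grip_force: 3.3
```

{"name": "arm_command", "arguments": {"motion": [{"claw": 0.0, "travel": [-0.001, -0.004, -0.01], "angular": [0, 0, 0]}, {"claw": 0.0, "travel": [-0.001, -0.002, -0.01], "angular": [0, 0, 0]}, {"claw": 0.0, "travel": [0, 0, -0.006], "angular": [0, 0, 0]}, {"claw": 0.0, "travel": [0, 0, -0.002], "angular": [0, 0, 0]}, {"claw": 0.0, "travel": [0, 0, 0], "angular": [0, 0, 0]}]}}

```text
time: 9.15
tool_pos: [0.5868, 0.2074, 0.0478]
tcp_rot: [[-0.956, 0.295, 0.002], [0.295, 0.956, 0.001], [-0.001, 0.001, -1.0]]
wrist_force: [-1.7, 0.4, 8.1]
gripper_width: 0.0
grip_force: 3.9
```

{"name": "arm_command", "arguments": {"motion": [{"claw": 0.0, "travel": [0, 0, -0.003], "angular": [0, 0, 0]}, {"claw": 0.0, "travel": [0, 0, -0.002], "angular": [0, 0, 0]}, {"claw": 0.0, "travel": [0, 0, -0.001], "angular": [0, 0, 0]}, {"claw": 0.0, "travel": [0, 0, 0], "angular": [0, 0, 0]}, {"claw": 0.0, "travel": [0, 0, 0], "angular": [0, 0, 0]}]}}

```text
time: 9.78
tool_pos: [0.587, 0.2073, 0.0438]
tcp_rot: [[-0.956, 0.295, 0.003], [0.295, 0.956, 0.001], [-0.003, 0.002, -1.0]]
wrist_force: [-12.6, -4.2, 37.1]
gripper_width: 0.0001
grip_force: 18.2
```

37 N at z = 0.0438 means the treadle is on its stop. I'll ease back up and check the stopper.

{"name": "arm_command", "arguments": {"motion": [{"claw": 0.0, "travel": [0.001, 0.004, 0.02], "angular": [0, 0, 0]}, {"claw": 0.0, "travel": [0.001, 0.006, 0.025], "angular": [0, 0, 0]}, {"claw": 0.0, "travel": [0.001, 0.006, 0.025], "angular": [0, 0, 0]}, {"claw": 0.0, "travel": [0.002, 0.004, 0.03], "angular": [0, 0, 0]}, {"claw": 0.0, "travel": [0, 0, 0.04], "angular": [0, 0, 0]}]}}

```text
time: 10.4
tool_pos: [0.5909, 0.2273, 0.1815]
tcp_rot: [[-0.956, 0.294, -0.0], [0.294, 0.956, -0.0], [0.0, -0.0, -1.0]]
wrist_force: [0.1, -0.3, 0.9]
gripper_width: 0.0003
grip_force: 0.0
```

{"name": "arm_command", "arguments": {"motion": [{"claw": 0.03, "travel": [0, 0, 0.045], "angular": [0, 0, 0]}, {"claw": 0.065, "travel": [0, 0, 0], "angular": [0, 0, 0]}, {"claw": 0.065, "travel": [-0.057, 0.014, 0], "angular": [0, 0, 0]}, {"claw": 0.065, "travel": [-0.06, 0.018, 0], "angular": [0, 0, 0]}, {"claw": 0.065, "travel": [0, 0, 0], "angular": [0, 0, 0]}]}}

```text
time: 11.02
tool_pos: [0.4707, 0.2592, 0.2251]
tcp_rot: [[-0.956, 0.292, -0.002], [0.292, 0.956, -0.001], [0.001, -0.001, -1.0]]
wrist_force: [0.8, -0.3, -0.2]
gripper_width: 0.0652
grip_force: 0.0
```

Run:
```python
from h import *
s=read_state();print(s['time'],s['tool_pos'],s['gripper_width'])
a,d=grab_frame('scene');b,d2=grab_frame('wrist')
C=np.zeros((500,800,3),np.uint8);C[:,:400]=cv2.resize(a[140:240,280:360],(400,500),interpolation=cv2.INTER_CUBIC);C[:300,400:]=cv2.resize(b,(400,300))
cv2.imwrite('pics/c4.png',C[:,:,::-1])
P=cloud('wrist',d2);z=P[...,2];q=(np.hypot(P[...,0]-.474,P[...,1]-.258)<.014)&(z>.13);print('top z',np.percentile(z[q],[50,90]),P[q&(z>.148)].mean(0))
```

```text
11.025 [0.47072935 0.25918647 0.22513186] 0.06515701026726275
top z [0.30894593 0.31954735] [0.46527154 0.26121305 0.28085349]
```

View pics/c4.png

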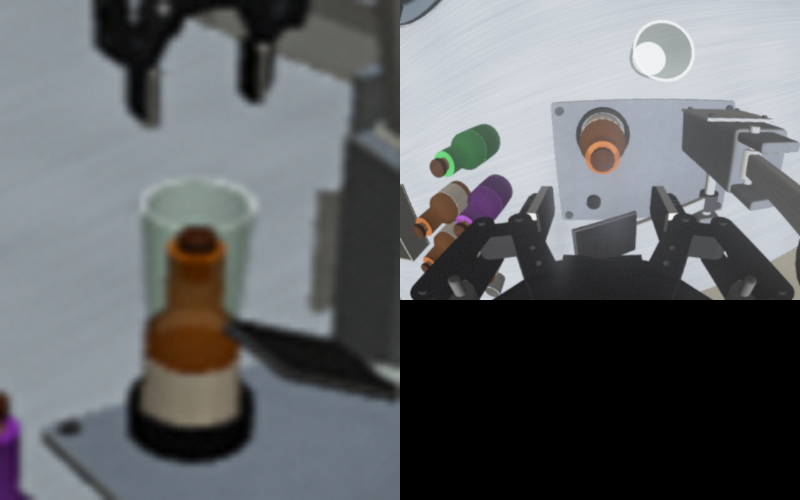

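The stopper head now sits on the mouth and the treadle is back up. Taking the bottle to the crate, after checking the crate pose.

{"name": "arm_command", "arguments": {"motion": [{"claw": 0.065, "travel": [0, 0, -0.05], "angular": [0, 0, 0]}, {"claw": 0.065, "travel": [0, 0, -0.045], "angular": [0, 0, 0]}, {"claw": 0.065, "travel": [0, 0, -0.018], "angular": [0, 0, 0]}, {"claw": 0.065, "travel": [0, 0, 0], "angular": [0, 0, 0]}, {"claw": 0.02, "travel": [0, 0, 0], "angular": [0, 0, 0]}]}}

```text
time: 11.75
tool_pos: [0.4761, 0.2588, 0.1132]
tcp_rot: [[-0.955, 0.296, 0.001], [0.296, 0.955, 0.001], [-0.001, 0.001, -1.0]]
wrist_force: [0.3, -0.9, -0.3]
gripper_width: 0.0479
grip_force: 0.0
```

{"name": "arm_command", "arguments": {"motion": [{"claw": 0.02, "travel": [0, 0, 0], "angular": [0, 0, 0]}, {"claw": 0.02, "travel": [0, 0, 0], "angular": [0, 0, 0]}, {"claw": 0.02, "travel": [0, 0, 0], "angular": [0, 0, 0]}, {"claw": 0.02, "travel": [0, 0, 0], "angular": [0, 0, 0]}, {"claw": 0.02, "travel": [0, 0, 0], "angular": [0, 0, 0]}]}}

```text
time: 12.38
tool_pos: [0.476, 0.259, 0.1135]
tcp_rot: [[-0.955, 0.295, 0.002], [0.295, 0.955, 0.001], [-0.002, 0.001, -1.0]]
wrist_force: [0.3, -1.0, 6.6]
gripper_width: 0.0352
grip_force: 39.9
```

```bash
cat >> h.py <<'E'
def crate():
    p,d=grab_frame('top');P=cloud('top',d);z=P[...,2]
    m=((z>0.06)&(z<0.1)&(P[...,0]>.35)&(P[...,0]<.72)&(P[...,1]<-.2)&(P[...,1]>-.48)).astype(np.uint8)
    m=cv2.morphologyEx(m,cv2.MORPH_CLOSE,np.ones((3,3)));n,l,st,c=cv2.connectedComponentsWithStats(m);k=1+np.argmax(st[1:,4])
    pts=P[(l==k)][:,:2].astype(np.float32);r=cv2.minAreaRect(pts);c=np.array(r[0]);a=np.radians(r[2]%90-90 if r[2]%90>45 else r[2]%90)
    print('crate',c.round(4),np.round(r[1],3),'yaw',np.degrees(a).round(1),len(pts))
    R=np.array([[np.cos(a),-np.sin(a)],[np.sin(a),np.cos(a)]])
    for s in ((1,-1),(1,1),(-1,-1),(-1,1)): print(s,(c+R@(0.042*np.array(s))).round(4))
    return p,P
E
python3 - <<'E'
from h import *
s=read_state();print(s['time'],s['tool_pos'],s['gripper_width'],s['wrist_force'])
crate()
E
```

```text
12.375 [0.4760027  0.25895425 0.11354883] 0.03516123731978252 [ 0.31714855 -1.02853465  6.64259291]
crate [ 0.5222 -0.3265] [0.171 0.172] yaw -8.5 514
(1, -1) [ 0.5575 -0.3743]
(1, 1) [ 0.57   -0.2912]
(-1, -1) [ 0.4744 -0.3618]
(-1, 1) [ 0.4869 -0.2787]
```

{"name": "arm_command", "arguments": {"motion": [{"claw": 0.02, "travel": [0, 0, 0.05], "angular": [0, 0, 0]}, {"claw": 0.02, "travel": [0, 0, 0.06], "angular": [0, 0, 0]}, {"claw": 0.02, "travel": [0, 0, 0.06], "angular": [0, 0, 0]}, {"claw": 0.02, "travel": [0.006, -0.05, 0], "angular": [0, 0, 0]}, {"claw": 0.02, "travel": [0.006, -0.05, 0], "angular": [0, 0, 0]}]}}

```text
time: 13.05
tool_pos: [0.4876, 0.1579, 0.2833]
tcp_rot: [[-0.956, 0.294, 0.002], [0.294, 0.956, 0.0], [-0.002, 0.001, -1.0]]
wrist_force: [0.8, -0.4, -3.6]
gripper_width: 0.0351
grip_force: 42.1
```

{"name": "arm_command", "arguments": {"motion": [{"claw": 0.02, "travel": [0.007, -0.055, 0], "angular": [0, 0, 0]}, {"claw": 0.02, "travel": [0.007, -0.055, 0], "angular": [0, 0, 0]}, {"claw": 0.02, "travel": [0.007, -0.055, 0], "angular": [0, 0, 0]}, {"claw": 0.02, "travel": [0.007, -0.055, 0], "angular": [0, 0, 0]}, {"claw": 0.02, "travel": [0.007, -0.055, 0], "angular": [0, 0, 0]}]}}

```text
time: 13.68
tool_pos: [0.5221, -0.1182, 0.2828]
tcp_rot: [[-0.955, 0.295, 0.001], [0.295, 0.955, -0.0], [-0.001, 0.0, -1.0]]
wrist_force: [0.1, 0.5, -3.5]
gripper_width: 0.0348
grip_force: 42.1
```

{"name": "arm_command", "arguments": {"motion": [{"claw": 0.02, "travel": [0.007, -0.055, 0], "angular": [0, 0, 0]}, {"claw": 0.02, "travel": [0.007, -0.055, 0], "angular": [0, 0, 0]}, {"claw": 0.02, "travel": [0.007, -0.055, 0], "angular": [0, 0, 0]}, {"claw": 0.02, "travel": [0.007, -0.055, 0], "angular": [0, 0, 0]}, {"claw": 0.02, "travel": [0.007, -0.037, 0], "angular": [0, 0, 0]}]}}

```text
time: 14.3
tool_pos: [0.5568, -0.3757, 0.2822]
tcp_rot: [[-0.955, 0.297, 0.0], [0.297, 0.955, -0.0], [-0.0, -0.0, -1.0]]
wrist_force: [0.8, 1.9, -3.2]
gripper_width: 0.0348
grip_force: 42.1
```

Run:
```python
from h import *
s=read_state();print(s['time'],s['tool_pos'],s['gripper_width'],s['joint_positions'])
b,d=grab_frame('wrist');a,_=grab_frame('scene')
C=np.zeros((500,800,3),np.uint8);C[:,:350]=cv2.resize(a[200:370,100:219],(350,500),interpolation=cv2.INTER_CUBIC);C[:338,350:]=cv2.resize(b,(450,338))
cv2.imwrite('pics/c5.png',C[:,:,::-1])
```

```text
14.3 [ 0.55676109 -0.37573004  0.28223598] 0.034805488262545474 [-5.93575121e-01  6.29538796e-01  7.19147221e-01  1.66027945e+00
 -1.51663868e-04 -2.92400741e-01]
```

View pics/c5.png

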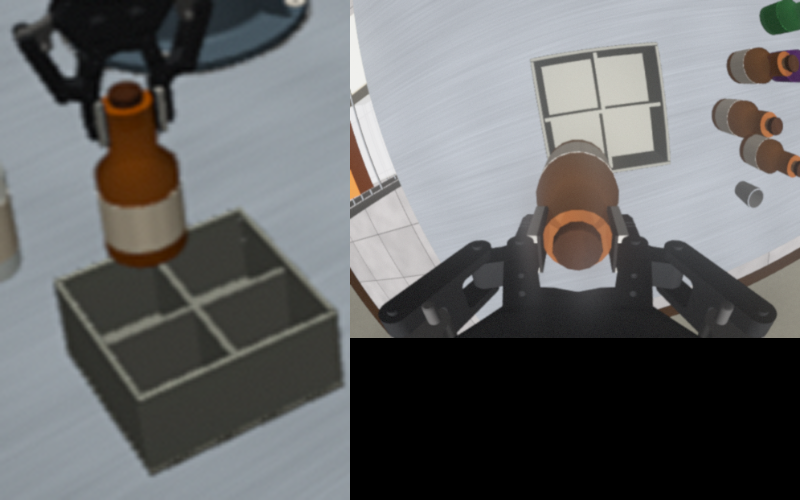

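Run:
```python
from h import *
c=camera_model('scene');K=np.array(c['intrinsics']);R=np.array(c['attitude']);o=np.array(c['origin'])
def pr(p):
    q=K@(R.T@(np.array(p)-o));return ((q[:2]/q[2]-[100,200])*2.941).round(0)
print('base now',pr([.5575,-.3743,.182]),'stopper',pr([.5575,-.3743,.322]))
print('cell rim',pr([.5575,-.3743,.08]),'floor',pr([.5575,-.3743,.005]),'crate centre rim',pr([.5222,-.3265,.08]))
```

```text
base now [157. 243.] stopper [133.  84.]
cell rim [172. 347.] floor [183. 417.] crate centre rim [198. 297.]
```

The bottle hangs over the front cell: base at (145,250), cell rim centre near (168,348). The projection agrees to a few millimetres, which the ±9 mm clearance covers. Lowering.

{"name": "arm_command", "arguments": {"motion": [{"claw": 0.02, "travel": [0.002, 0.003, -0.04], "angular": [0, 0, 0]}, {"claw": 0.02, "travel": [0, 0, -0.04], "angular": [0, 0, 0]}, {"claw": 0.02, "travel": [0, 0, -0.04], "angular": [0, 0, 0]}, {"claw": 0.02, "travel": [0, 0, -0.03], "angular": [0, 0, 0]}, {"claw": 0.02, "travel": [0, 0, -0.015], "angular": [0, 0, 0]}]}}

```text
time: 15.02
tool_pos: [0.5586, -0.3695, 0.1161]
tcp_rot: [[-0.956, 0.295, -0.001], [0.295, 0.956, 0.001], [0.002, 0.001, -1.0]]
wrist_force: [-0.9, -0.6, -3.2]
gripper_width: 0.035
grip_force: 42.2
```

{"name": "arm_command", "arguments": {"motion": [{"claw": 0.02, "travel": [0, 0, -0.008], "angular": [0, 0, 0]}, {"claw": 0.02, "travel": [0, 0, 0], "angular": [0, 0, 0]}, {"claw": 0.065, "travel": [0, 0, 0], "angular": [0, 0, 0]}, {"claw": 0.065, "travel": [0, 0, 0], "angular": [0, 0, 0]}, {"claw": 0.065, "travel": [0, 0, 0], "angular": [0, 0, 0]}]}}

```text
time: 15.65
tool_pos: [0.5594, -0.3705, 0.1099]
tcp_rot: [[-0.955, 0.295, 0.001], [0.295, 0.955, -0.001], [-0.001, -0.0, -1.0]]
wrist_force: [-0.3, 0.5, 0.4]
gripper_width: 0.065
grip_force: 0.0
```

{"name": "arm_command", "arguments": {"motion": [{"claw": 0.065, "travel": [0, 0, 0.05], "angular": [0, 0, 0]}, {"claw": 0.065, "travel": [0, 0, 0.06], "angular": [0, 0, 0]}, {"claw": 0.065, "travel": [-0.01, 0.055, 0], "angular": [0, 0, 0]}, {"claw": 0.065, "travel": [-0.01, 0.055, 0], "angular": [0, 0, 0]}, {"claw": 0.065, "travel": [-0.01, 0.055, 0], "angular": [0, 0, 0]}]}}

```text
time: 16.27
tool_pos: [0.5287, -0.2039, 0.2196]
tcp_rot: [[-0.955, 0.296, 0.001], [0.296, 0.955, -0.0], [-0.001, 0.0, -1.0]]
wrist_force: [0.4, -0.1, 0.1]
gripper_width: 0.0655
grip_force: 0.0
```

{"name": "arm_command", "arguments": {"motion": [{"claw": 0.065, "travel": [-0.01, 0.055, 0], "angular": [0, 0, 0]}, {"claw": 0.065, "travel": [-0.01, 0.055, 0], "angular": [0, 0, 0]}, {"claw": 0.065, "travel": [0, 0.04, 0], "angular": [0, 0, 0]}, {"claw": 0.065, "travel": [0, 0, 0], "angular": [0, 0, 0]}, {"claw": 0.065, "travel": [0, 0, 0], "angular": [0, 0, 0]}]}}

```text
time: 16.9
tool_pos: [0.5093, -0.0556, 0.2195]
tcp_rot: [[-0.955, 0.295, 0.0], [0.295, 0.955, -0.0], [-0.001, -0.0, -1.0]]
wrist_force: [0.3, -0.4, 0.1]
gripper_width: 0.0647
grip_force: 0.0
```

Run:
```python
from h import *
s=read_state();print(s['time'],s['tool_pos'])
P=None
p,d=grab_frame('wrist');P=cloud('wrist',d);z=P[...,2]
t=s['tool_pos']
q=(np.abs(z-.1475)<.004)&(np.hypot(P[...,0]-t[0],P[...,1]-t[1])<.03);print(q.sum(),np.nanmean(P[q],0))
crate()
```

```text
16.9 [ 0.50931403 -0.05561304  0.21953459]
951 [ 0.50614228 -0.05365894  0.14819826]
crate [ 0.5222 -0.3266] [0.173 0.172] yaw -8.2 667
(1, -1) [ 0.5578 -0.3741]
(1, 1) [ 0.5698 -0.291 ]
(-1, -1) [ 0.4747 -0.3622]
(-1, 1) [ 0.4866 -0.279 ]
```

{"name": "arm_command", "arguments": {"motion": [{"claw": 0.065, "travel": [0, 0, -0.05], "angular": [0, 0, 0]}, {"claw": 0.065, "travel": [0, 0, -0.045], "angular": [0, 0, 0]}, {"claw": 0.065, "travel": [0, 0, -0.024], "angular": [0, 0, 0]}, {"claw": 0.065, "travel": [0, 0, 0], "angular": [0, 0, 0]}, {"claw": 0.02, "travel": [0, 0, 0], "angular": [0, 0, 0]}]}}

```text
time: 17.62
tool_pos: [0.5098, -0.0559, 0.1014]
tcp_rot: [[-0.955, 0.296, 0.001], [0.296, 0.955, -0.0], [-0.001, 0.0, -1.0]]
wrist_force: [0.5, 0.5, 0.0]
gripper_width: 0.0482
grip_force: 0.0
```

{"name": "arm_command", "arguments": {"motion": [{"claw": 0.02, "travel": [0, 0, 0], "angular": [0, 0, 0]}, {"claw": 0.02, "travel": [0, 0, 0], "angular": [0, 0, 0]}, {"claw": 0.02, "travel": [0, 0, 0], "angular": [0, 0, 0]}, {"claw": 0.02, "travel": [0, 0, 0], "angular": [0, 0, 0]}, {"claw": 0.02, "travel": [0, 0, 0], "angular": [0, 0, 0]}]}}

```text
time: 18.25
tool_pos: [0.5101, -0.0555, 0.1018]
tcp_rot: [[-0.955, 0.295, 0.002], [0.295, 0.955, -0.0], [-0.002, 0.0, -1.0]]
wrist_force: [-1.1, -0.1, 6.8]
gripper_width: 0.0348
grip_force: 39.7
```

{"name": "arm_command", "arguments": {"motion": [{"claw": 0.02, "travel": [0, 0, 0.03], "angular": [0, 0, 0]}, {"claw": 0.02, "travel": [0, 0, 0.05], "angular": [0, 0, 0]}, {"claw": 0.02, "travel": [0, 0, 0.05], "angular": [0, 0, 0]}, {"claw": 0.02, "travel": [0, 0, 0.05], "angular": [0, 0, 0]}, {"claw": 0.02, "travel": [0, 0, 0], "angular": [0, 0, 0]}]}}

```text
time: 18.88
tool_pos: [0.5108, -0.0555, 0.2844]
tcp_rot: [[-0.955, 0.295, 0.007], [0.295, 0.955, -0.001], [-0.007, 0.001, -1.0]]
wrist_force: [0.1, -0.2, -3.3]
gripper_width: 0.0346
grip_force: 41.2
```

{"name": "arm_command", "arguments": {"motion": [{"claw": 0.02, "travel": [-0.006, 0.052, 0], "angular": [0, 0, 0]}, {"claw": 0.02, "travel": [-0.006, 0.052, 0], "angular": [0, 0, 0]}, {"claw": 0.02, "travel": [-0.006, 0.052, 0], "angular": [0, 0, 0]}, {"claw": 0.02, "travel": [-0.006, 0.052, 0], "angular": [0, 0, 0]}, {"claw": 0.02, "travel": [-0.006, 0.052, 0], "angular": [0, 0, 0]}]}}

```text
time: 19.5
tool_pos: [0.4784, 0.2062, 0.2797]
tcp_rot: [[-0.955, 0.295, -0.001], [0.295, 0.955, -0.0], [0.0, -0.0, -1.0]]
wrist_force: [0.8, -0.3, -2.5]
gripper_width: 0.0345
grip_force: 41.4
```

{"name": "arm_command", "arguments": {"motion": [{"claw": 0.02, "travel": [-0.005, 0.054, 0], "angular": [0, 0, 0]}, {"claw": 0.02, "travel": [0, 0, -0.04], "angular": [0, 0, 0]}, {"claw": 0.02, "travel": [0, 0, -0.05], "angular": [0, 0, 0]}, {"claw": 0.02, "travel": [0, 0, -0.04], "angular": [0, 0, 0]}, {"claw": 0.02, "travel": [0, 0, 0], "angular": [0, 0, 0]}]}}

```text
time: 20.12
tool_pos: [0.4721, 0.2576, 0.1476]
tcp_rot: [[-0.955, 0.295, -0.005], [0.295, 0.955, -0.003], [0.004, -0.004, -1.0]]
wrist_force: [-0.2, -0.7, -2.5]
gripper_width: 0.0347
grip_force: 41.6
```

{"name": "arm_command", "arguments": {"motion": [{"claw": 0.02, "travel": [0.001, 0, -0.012], "angular": [0, 0, 0]}, {"claw": 0.02, "travel": [0, 0, -0.009], "angular": [0, 0, 0]}, {"claw": 0.02, "travel": [0, 0, -0.007], "angular": [0, 0, 0]}, {"claw": 0.02, "travel": [0, 0, -0.005], "angular": [0, 0, 0]}, {"claw": 0.02, "travel": [0, 0, 0], "angular": [0, 0, 0]}]}}

```text
time: 20.75
tool_pos: [0.475, 0.2586, 0.1171]
tcp_rot: [[-0.955, 0.295, -0.0], [0.295, 0.955, -0.0], [0.0, -0.0, -1.0]]
wrist_force: [0.8, 0.6, -3.6]
gripper_width: 0.0346
grip_force: 41.9
```

Same spot as before with no contact. I'll release, go to the treadle and press.

{"name": "arm_command", "arguments": {"motion": [{"claw": 0.02, "travel": [0, 0, -0.003], "angular": [0, 0, 0]}, {"claw": 0.065, "travel": [0, 0, 0], "angular": [0, 0, 0]}, {"claw": 0.065, "travel": [0, 0, 0], "angular": [0, 0, 0]}, {"claw": 0.065, "travel": [0, 0, 0], "angular": [0, 0, 0]}, {"claw": 0.065, "travel": [0, 0, 0.03], "angular": [0, 0, 0]}]}}

```text
time: 21.38
tool_pos: [0.4741, 0.2581, 0.1431]
tcp_rot: [[-0.955, 0.295, -0.003], [0.295, 0.955, -0.002], [0.002, -0.002, -1.0]]
wrist_force: [0.2, -0.3, 0.4]
gripper_width: 0.065
grip_force: 0.0
```

{"name": "arm_command", "arguments": {"motion": [{"claw": 0.065, "travel": [0, 0, 0.045], "angular": [0, 0, 0]}, {"claw": 0.065, "travel": [0, 0, 0.04], "angular": [0, 0, 0]}, {"claw": 0.0, "travel": [0.057, -0.014, 0], "angular": [0, 0, 0]}, {"claw": 0.0, "travel": [0.06, -0.018, 0], "angular": [0, 0, 0]}, {"claw": 0.0, "travel": [0, 0, 0], "angular": [0, 0, 0]}]}}

```text
time: 22.0
tool_pos: [0.5949, 0.2251, 0.2273]
tcp_rot: [[-0.955, 0.298, -0.001], [0.298, 0.955, -0.001], [0.001, -0.001, -1.0]]
wrist_force: [-0.4, 0.3, -0.9]
gripper_width: 0.0105
grip_force: 0.0
```

{"name": "arm_command", "arguments": {"motion": [{"claw": 0.0, "travel": [0, 0, -0.05], "angular": [0, 0, 0]}, {"claw": 0.0, "travel": [0, 0, -0.04], "angular": [0, 0, 0]}, {"claw": 0.0, "travel": [-0.001, -0.004, -0.022], "angular": [0, 0, 0]}, {"claw": 0.0, "travel": [-0.001, -0.005, -0.022], "angular": [0, 0, 0]}, {"claw": 0.0, "travel": [-0.001, -0.005, -0.02], "angular": [0, 0, 0]}]}}

```text
time: 22.62
tool_pos: [0.5883, 0.213, 0.0753]
tcp_rot: [[-0.956, 0.295, 0.0], [0.295, 0.956, 0.0], [-0.0, 0.001, -1.0]]
wrist_force: [-2.2, 3.9, 6.8]
gripper_width: -0.0001
grip_force: 3.3
```

{"name": "arm_command", "arguments": {"motion": [{"claw": 0.0, "travel": [-0.001, -0.004, -0.01], "angular": [0, 0, 0]}, {"claw": 0.0, "travel": [-0.001, -0.002, -0.01], "angular": [0, 0, 0]}, {"claw": 0.0, "travel": [0, 0, -0.006], "angular": [0, 0, 0]}, {"claw": 0.0, "travel": [0, 0, -0.002], "angular": [0, 0, 0]}, {"claw": 0.0, "travel": [0, 0, 0], "angular": [0, 0, 0]}]}}

```text
time: 23.25
tool_pos: [0.5872, 0.2071, 0.0484]
tcp_rot: [[-0.955, 0.295, 0.001], [0.295, 0.955, 0.0], [-0.001, 0.001, -1.0]]
wrist_force: [-1.0, 0.3, 8.3]
gripper_width: 0.0
grip_force: 3.9
```

{"name": "arm_command", "arguments": {"motion": [{"claw": 0.0, "travel": [0, 0, -0.003], "angular": [0, 0, 0]}, {"claw": 0.0, "travel": [0, 0, -0.002], "angular": [0, 0, 0]}, {"claw": 0.0, "travel": [0, 0, -0.0015], "angular": [0, 0, 0]}, {"claw": 0.0, "travel": [0, 0, 0], "angular": [0, 0, 0]}, {"claw": 0.0, "travel": [0, 0, 0], "angular": [0, 0, 0]}]}}

```text
time: 23.88
tool_pos: [0.5873, 0.207, 0.0437]
tcp_rot: [[-0.955, 0.295, 0.003], [0.295, 0.955, 0.001], [-0.002, 0.001, -1.0]]
wrist_force: [-11.7, -5.1, 34.3]
gripper_width: -0.0
grip_force: 17.2
```

{"name": "arm_command", "arguments": {"motion": [{"claw": 0.0, "travel": [0.001, 0.004, 0.02], "angular": [0, 0, 0]}, {"claw": 0.0, "travel": [0.001, 0.006, 0.025], "angular": [0, 0, 0]}, {"claw": 0.0, "travel": [0.001, 0.006, 0.025], "angular": [0, 0, 0]}, {"claw": 0.0, "travel": [0.002, 0.004, 0.03], "angular": [0, 0, 0]}, {"claw": 0.0, "travel": [0, 0, 0.04], "angular": [0, 0, 0]}]}}

```text
time: 24.5
tool_pos: [0.5913, 0.227, 0.1817]
tcp_rot: [[-0.956, 0.295, -0.001], [0.295, 0.956, -0.0], [0.001, -0.001, -1.0]]
wrist_force: [0.8, 0.2, -0.5]
gripper_width: 0.0006
grip_force: 0.0
```

{"name": "arm_command", "arguments": {"motion": [{"claw": 0.03, "travel": [0, 0, 0.045], "angular": [0, 0, 0]}, {"claw": 0.065, "travel": [0, 0, 0], "angular": [0, 0, 0]}, {"claw": 0.065, "travel": [-0.057, 0.014, 0], "angular": [0, 0, 0]}, {"claw": 0.065, "travel": [-0.06, 0.018, 0], "angular": [0, 0, 0]}, {"claw": 0.065, "travel": [0, 0, 0], "angular": [0, 0, 0]}]}}

```text
time: 25.12
tool_pos: [0.4711, 0.2591, 0.2254]
tcp_rot: [[-0.956, 0.293, -0.002], [0.293, 0.956, -0.001], [0.002, -0.001, -1.0]]
wrist_force: [1.6, 0.6, 0.7]
gripper_width: 0.0649
grip_force: 0.0
```

```bash
cat >> h.py <<'E'
def top_here(lo=.13,hi=.17):
    s=read_state();t=s['tool_pos'];print(s['time'],np.round(t,4));p,d=grab_frame('wrist');P=cloud('wrist',d);z=P[...,2]
    q=(z>lo)&(z<hi)&(np.hypot(P[...,0]-t[0],P[...,1]-t[1])<.03);zz=z[q]
    print('px',q.sum(),'z pct',np.percentile(zz,[5,50,90,98]).round(4));k=q&(z>np.percentile(zz,90)-.005);print('centre',P[k].mean(0).round(4))
E
python3 -c "
from h import *
top_here()"
```

```text
25.125 [0.4711 0.2591 0.2254]
px 1949 z pct [0.1372 0.1442 0.1529 0.1535]
centre [0.4736 0.2611 0.1523]
```

Stopper top is at 0.1523, against 0.152 expected when home. Gripping and going to cell (1,1).

{"name": "arm_command", "arguments": {"motion": [{"claw": 0.065, "travel": [0, 0, -0.05], "angular": [0, 0, 0]}, {"claw": 0.065, "travel": [0, 0, -0.045], "angular": [0, 0, 0]}, {"claw": 0.065, "travel": [0, 0, -0.018], "angular": [0, 0, 0]}, {"claw": 0.065, "travel": [0, 0, 0], "angular": [0, 0, 0]}, {"claw": 0.02, "travel": [0, 0, 0], "angular": [0, 0, 0]}]}}

```text
time: 25.8
tool_pos: [0.476, 0.2588, 0.1136]
tcp_rot: [[-0.955, 0.296, 0.001], [0.296, 0.955, 0.001], [-0.001, 0.001, -1.0]]
wrist_force: [-0.1, 0.6, 0.4]
gripper_width: 0.048
grip_force: 0.0
```

{"name": "arm_command", "arguments": {"motion": [{"claw": 0.02, "travel": [0, 0, 0], "angular": [0, 0, 0]}, {"claw": 0.02, "travel": [0, 0, 0], "angular": [0, 0, 0]}, {"claw": 0.02, "travel": [0, 0, 0], "angular": [0, 0, 0]}, {"claw": 0.02, "travel": [0, 0, 0], "angular": [0, 0, 0]}, {"claw": 0.02, "travel": [0, 0, 0], "angular": [0, 0, 0]}]}}

```text
time: 26.42
tool_pos: [0.476, 0.2589, 0.114]
tcp_rot: [[-0.955, 0.295, 0.002], [0.295, 0.955, 0.001], [-0.002, 0.001, -1.0]]
wrist_force: [0.5, -1.3, 5.7]
gripper_width: 0.0351
grip_force: 40.1
```

```bash
python3 -c "
from h import *
print(read_state()['time']);crate()"
```

```text
26.425
crate [ 0.5226 -0.3265] [0.172 0.173] yaw -8.3 676
(1, -1) [ 0.5581 -0.3741]
(1, 1) [ 0.5702 -0.2909]
(-1, -1) [ 0.475 -0.362]
(-1, 1) [ 0.4871 -0.2788]
```

{"name": "arm_command", "arguments": {"motion": [{"claw": 0.02, "travel": [0, 0, 0.05], "angular": [0, 0, 0]}, {"claw": 0.02, "travel": [0, 0, 0.06], "angular": [0, 0, 0]}, {"claw": 0.02, "travel": [0, 0, 0.06], "angular": [0, 0, 0]}, {"claw": 0.02, "travel": [0.009, -0.055, 0], "angular": [0, 0, 0]}, {"claw": 0.02, "travel": [0.009, -0.055, 0], "angular": [0, 0, 0]}]}}

```text
time: 27.1
tool_pos: [0.4937, 0.1479, 0.2839]
tcp_rot: [[-0.956, 0.294, 0.002], [0.294, 0.956, 0.001], [-0.002, 0.001, -1.0]]
wrist_force: [0.8, -0.7, -3.2]
gripper_width: 0.0348
grip_force: 41.9
```

{"name": "arm_command", "arguments": {"motion": [{"claw": 0.02, "travel": [0.0095, -0.055, 0], "angular": [0, 0, 0]}, {"claw": 0.02, "travel": [0.0095, -0.055, 0], "angular": [0, 0, 0]}, {"claw": 0.02, "travel": [0.0095, -0.055, 0], "angular": [0, 0, 0]}, {"claw": 0.02, "travel": [0.0095, -0.055, 0], "angular": [0, 0, 0]}, {"claw": 0.02, "travel": [0.0095, -0.055, 0], "angular": [0, 0, 0]}]}}

```text
time: 27.72
tool_pos: [0.5407, -0.1282, 0.2834]
tcp_rot: [[-0.955, 0.295, 0.001], [0.295, 0.955, -0.0], [-0.001, 0.0, -1.0]]
wrist_force: [0.9, 0.8, -2.3]
gripper_width: 0.0348
grip_force: 41.9
```

{"name": "arm_command", "arguments": {"motion": [{"claw": 0.02, "travel": [0.0095, -0.055, 0], "angular": [0, 0, 0]}, {"claw": 0.02, "travel": [0.0095, -0.055, 0], "angular": [0, 0, 0]}, {"claw": 0.02, "travel": [0.0095, -0.055, 0], "angular": [0, 0, 0]}, {"claw": 0.02, "travel": [0, 0, -0.04], "angular": [0, 0, 0]}, {"claw": 0.02, "travel": [0, 0, 0], "angular": [0, 0, 0]}]}}

```text
time: 28.35
tool_pos: [0.5675, -0.291, 0.2401]
tcp_rot: [[-0.955, 0.296, -0.005], [0.296, 0.955, 0.003], [0.006, 0.001, -1.0]]
wrist_force: [-0.6, 0.7, -3.1]
gripper_width: 0.0348
grip_force: 41.9
```

Run:
```python
from h import *
s=read_state();print(s['time'],s['tool_pos'],s['gripper_width'])
b,d=grab_frame('wrist');a,_=grab_frame('scene')
C=np.zeros((500,800,3),np.uint8);C[:,:350]=cv2.resize(a[200:370,100:219],(350,500),interpolation=cv2.INTER_CUBIC);C[:338,350:]=cv2.resize(b,(450,338))
cv2.imwrite('pics/c6.png',C[:,:,::-1])
```

```text
28.35 [ 0.56750521 -0.29095112  0.24007414] 0.03482684623375186
```

View pics/c6.png

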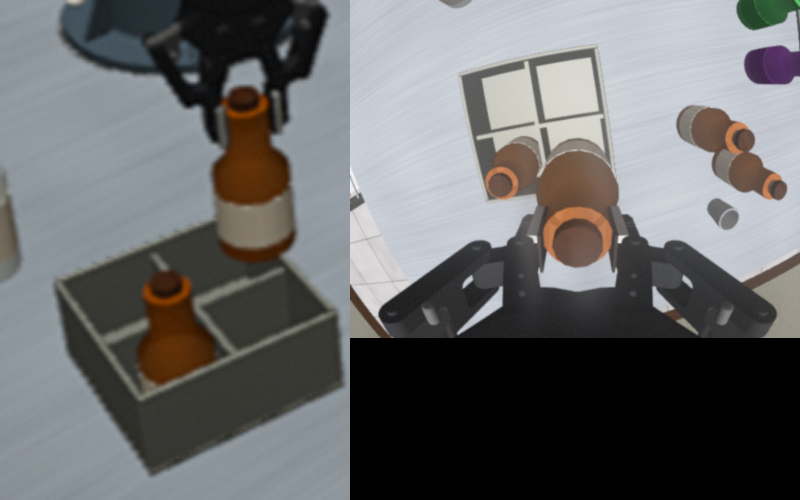

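Bottle D stands in the front cell at (168,330) and the next one hangs over the right cell at (253,240). Lowering.

{"name": "arm_command", "arguments": {"motion": [{"claw": 0.02, "travel": [0.001, 0, -0.04], "angular": [0, 0, 0]}, {"claw": 0.02, "travel": [0, 0, -0.04], "angular": [0, 0, 0]}, {"claw": 0.02, "travel": [0, 0, -0.03], "angular": [0, 0, 0]}, {"claw": 0.02, "travel": [0, 0, -0.015], "angular": [0, 0, 0]}, {"claw": 0.02, "travel": [0, 0, -0.007], "angular": [0, 0, 0]}]}}

```text
time: 29.08
tool_pos: [0.5708, -0.2912, 0.1118]
tcp_rot: [[-0.956, 0.295, 0.001], [0.295, 0.956, -0.001], [-0.001, -0.0, -1.0]]
wrist_force: [0.2, 0.0, -2.9]
gripper_width: 0.035
grip_force: 42.1
```

{"name": "arm_command", "arguments": {"motion": [{"claw": 0.02, "travel": [0, 0, 0], "angular": [0, 0, 0]}, {"claw": 0.065, "travel": [0, 0, 0], "angular": [0, 0, 0]}, {"claw": 0.065, "travel": [0, 0, 0], "angular": [0, 0, 0]}, {"claw": 0.065, "travel": [0, 0, 0], "angular": [0, 0, 0]}, {"claw": 0.065, "travel": [0, 0, 0.02], "angular": [0, 0, 0]}]}}

```text
time: 29.7
tool_pos: [0.5694, -0.2909, 0.1299]
tcp_rot: [[-0.955, 0.295, -0.002], [0.295, 0.955, 0.001], [0.002, 0.0, -1.0]]
wrist_force: [-0.3, 0.5, -0.8]
gripper_width: 0.0653
grip_force: 0.0
```

{"name": "arm_command", "arguments": {"motion": [{"claw": 0.065, "travel": [0, 0, 0.05], "angular": [0, 0, 0]}, {"claw": 0.065, "travel": [0, 0, 0.04], "angular": [0, 0, 0]}, {"claw": 0.065, "travel": [0.005, 0.06, 0], "angular": [0, 0, 0]}, {"claw": 0.065, "travel": [0.005, 0.06, 0], "angular": [0, 0, 0]}, {"claw": 0.065, "travel": [0.005, 0.06, 0], "angular": [0, 0, 0]}]}}

```text
time: 30.32
tool_pos: [0.5852, -0.1097, 0.2212]
tcp_rot: [[-0.955, 0.296, 0.001], [0.296, 0.955, -0.0], [-0.001, 0.0, -1.0]]
wrist_force: [0.7, 0.4, -0.8]
gripper_width: 0.065
grip_force: 0.0
```

{"name": "arm_command", "arguments": {"motion": [{"claw": 0.065, "travel": [0, 0, 0], "angular": [0, 0, 0]}, {"claw": 0.065, "travel": [0, 0, 0], "angular": [0, 0, 0]}, {"claw": 0.065, "travel": [0, 0, 0], "angular": [0, 0, 0]}, {"claw": 0.065, "travel": [0, 0, 0], "angular": [0, 0, 0]}, {"claw": 0.065, "travel": [0, 0, 0], "angular": [0, 0, 0]}]}}

```text
time: 30.95
tool_pos: [0.5851, -0.112, 0.2207]
tcp_rot: [[-0.955, 0.296, -0.0], [0.296, 0.955, -0.0], [0.0, -0.0, -1.0]]
wrist_force: [0.1, -0.1, 0.5]
gripper_width: 0.0652
grip_force: 0.0
```

```bash
python3 -c "
from h import *
top_here();crate()"
```

```text
30.95 [ 0.5851 -0.112   0.2207]
px 1586 z pct [0.1303 0.1476 0.1491 0.1497]
centre [ 0.5842 -0.1065  0.1484]
crate [ 0.522  -0.3277] [0.172 0.173] yaw -8.7 736
(1, -1) [ 0.5571 -0.3755]
(1, 1) [ 0.5698 -0.2925]
(-1, -1) [ 0.4741 -0.3628]
(-1, 1) [ 0.4868 -0.2798]
```

{"name": "arm_command", "arguments": {"motion": [{"claw": 0.065, "travel": [0.001, 0.0035, -0.05], "angular": [0, 0, 0]}, {"claw": 0.065, "travel": [0, 0, -0.045], "angular": [0, 0, 0]}, {"claw": 0.065, "travel": [0, 0, -0.024], "angular": [0, 0, 0]}, {"claw": 0.065, "travel": [0, 0, 0], "angular": [0, 0, 0]}, {"claw": 0.02, "travel": [0, 0, 0], "angular": [0, 0, 0]}]}}

```text
time: 31.68
tool_pos: [0.5868, -0.108, 0.1031]
tcp_rot: [[-0.955, 0.295, 0.001], [0.295, 0.955, -0.0], [-0.001, 0.0, -1.0]]
wrist_force: [-0.4, 0.5, -0.2]
gripper_width: 0.0483
grip_force: 0.0
```

{"name": "arm_command", "arguments": {"motion": [{"claw": 0.02, "travel": [0, 0, 0], "angular": [0, 0, 0]}, {"claw": 0.02, "travel": [0, 0, 0], "angular": [0, 0, 0]}, {"claw": 0.02, "travel": [0, 0, 0], "angular": [0, 0, 0]}, {"claw": 0.02, "travel": [0, 0, 0], "angular": [0, 0, 0]}, {"claw": 0.02, "travel": [0, 0, 0], "angular": [0, 0, 0]}]}}

```text
time: 32.3
tool_pos: [0.5871, -0.1081, 0.1035]
tcp_rot: [[-0.955, 0.295, 0.003], [0.295, 0.955, -0.001], [-0.003, 0.0, -1.0]]
wrist_force: [-1.8, -1.7, 6.1]
gripper_width: 0.0346
grip_force: 39.7
```

{"name": "arm_command", "arguments": {"motion": [{"claw": 0.02, "travel": [0, 0, 0.03], "angular": [0, 0, 0]}, {"claw": 0.02, "travel": [0, 0, 0.05], "angular": [0, 0, 0]}, {"claw": 0.02, "travel": [0, 0, 0.05], "angular": [0, 0, 0]}, {"claw": 0.02, "travel": [0, 0, 0.05], "angular": [0, 0, 0]}, {"claw": 0.02, "travel": [0, 0, 0], "angular": [0, 0, 0]}]}}

```text
time: 32.92
tool_pos: [0.5877, -0.1081, 0.2862]
tcp_rot: [[-0.955, 0.295, 0.007], [0.295, 0.955, -0.001], [-0.007, 0.001, -1.0]]
wrist_force: [1.5, 0.0, -4.9]
gripper_width: 0.0346
grip_force: 41.3
```

{"name": "arm_command", "arguments": {"motion": [{"claw": 0.02, "travel": [-0.016, 0.0525, 0], "angular": [0, 0, 0]}, {"claw": 0.02, "travel": [-0.016, 0.0525, 0], "angular": [0, 0, 0]}, {"claw": 0.02, "travel": [-0.016, 0.0525, 0], "angular": [0, 0, 0]}, {"claw": 0.02, "travel": [-0.016, 0.0525, 0], "angular": [0, 0, 0]}, {"claw": 0.02, "travel": [-0.016, 0.0525, 0], "angular": [0, 0, 0]}]}}

```text
time: 33.55
tool_pos: [0.505, 0.1561, 0.2811]
tcp_rot: [[-0.955, 0.295, -0.001], [0.295, 0.955, -0.0], [0.001, -0.0, -1.0]]
wrist_force: [1.4, 0.1, -3.8]
gripper_width: 0.0349
grip_force: 41.4
```

{"name": "arm_command", "arguments": {"motion": [{"claw": 0.02, "travel": [-0.016, 0.0525, 0], "angular": [0, 0, 0]}, {"claw": 0.02, "travel": [-0.0155, 0.051, 0], "angular": [0, 0, 0]}, {"claw": 0.02, "travel": [0, 0, -0.06], "angular": [0, 0, 0]}, {"claw": 0.02, "travel": [0, 0, -0.06], "angular": [0, 0, 0]}, {"claw": 0.02, "travel": [0, 0, -0.01], "angular": [0, 0, 0]}]}}

```text
time: 34.17
tool_pos: [0.4719, 0.2568, 0.1481]
tcp_rot: [[-0.955, 0.295, -0.006], [0.295, 0.955, -0.003], [0.005, -0.005, -1.0]]
wrist_force: [-0.9, -0.4, -2.4]
gripper_width: 0.0346
grip_force: 41.9
```

{"name": "arm_command", "arguments": {"motion": [{"claw": 0.02, "travel": [0, 0, 0], "angular": [0, 0, 0]}, {"claw": 0.02, "travel": [0, 0, 0], "angular": [0, 0, 0]}, {"claw": 0.02, "travel": [0, 0, 0], "angular": [0, 0, 0]}, {"claw": 0.02, "travel": [0, 0, 0], "angular": [0, 0, 0]}, {"claw": 0.02, "travel": [0, 0, 0], "angular": [0, 0, 0]}]}}

```text
time: 34.8
tool_pos: [0.4748, 0.2582, 0.1521]
tcp_rot: [[-0.955, 0.295, 0.0], [0.295, 0.955, 0.0], [-0.0, 0.0, -1.0]]
wrist_force: [0.5, 0.2, -4.0]
gripper_width: 0.0345
grip_force: 41.9
```

{"name": "arm_command", "arguments": {"motion": [{"claw": 0.02, "travel": [0.0005, 0, -0.013], "angular": [0, 0, 0]}, {"claw": 0.02, "travel": [0, 0, -0.01], "angular": [0, 0, 0]}, {"claw": 0.02, "travel": [0, 0, -0.007], "angular": [0, 0, 0]}, {"claw": 0.02, "travel": [0, 0, -0.005], "angular": [0, 0, 0]}, {"claw": 0.02, "travel": [0, 0, 0], "angular": [0, 0, 0]}]}}

```text
time: 35.42
tool_pos: [0.475, 0.2581, 0.1165]
tcp_rot: [[-0.955, 0.295, -0.0], [0.295, 0.955, -0.0], [0.0, -0.0, -1.0]]
wrist_force: [0.6, -1.0, -3.2]
gripper_width: 0.0348
grip_force: 42.1
```

{"name": "arm_command", "arguments": {"motion": [{"claw": 0.02, "travel": [0, 0, -0.001], "angular": [0, 0, 0]}, {"claw": 0.065, "travel": [0, 0, 0], "angular": [0, 0, 0]}, {"claw": 0.065, "travel": [0, 0, 0], "angular": [0, 0, 0]}, {"claw": 0.065, "travel": [0, 0, 0], "angular": [0, 0, 0]}, {"claw": 0.065, "travel": [0, 0, 0.03], "angular": [0, 0, 0]}]}}

```text
time: 36.05
tool_pos: [0.474, 0.2576, 0.1446]
tcp_rot: [[-0.955, 0.295, -0.003], [0.295, 0.955, -0.002], [0.002, -0.002, -1.0]]
wrist_force: [-0.1, 0.6, -0.2]
gripper_width: 0.0651
grip_force: 0.0
```

{"name": "arm_command", "arguments": {"motion": [{"claw": 0.065, "travel": [0, 0, 0.043], "angular": [0, 0, 0]}, {"claw": 0.065, "travel": [0, 0, 0.04], "angular": [0, 0, 0]}, {"claw": 0.0, "travel": [0.057, -0.014, 0], "angular": [0, 0, 0]}, {"claw": 0.0, "travel": [0.06, -0.018, 0], "angular": [0, 0, 0]}, {"claw": 0.0, "travel": [0, 0, 0], "angular": [0, 0, 0]}]}}

```text
time: 36.67
tool_pos: [0.5949, 0.2246, 0.2268]
tcp_rot: [[-0.955, 0.298, -0.001], [0.298, 0.955, -0.001], [0.001, -0.001, -1.0]]
wrist_force: [-1.1, 0.1, -0.7]
gripper_width: 0.0106
grip_force: 0.0
```

{"name": "arm_command", "arguments": {"motion": [{"claw": 0.0, "travel": [0, 0, -0.05], "angular": [0, 0, 0]}, {"claw": 0.0, "travel": [0, 0, -0.04], "angular": [0, 0, 0]}, {"claw": 0.0, "travel": [-0.001, -0.004, -0.022], "angular": [0, 0, 0]}, {"claw": 0.0, "travel": [-0.001, -0.005, -0.022], "angular": [0, 0, 0]}, {"claw": 0.0, "travel": [-0.001, -0.005, -0.02], "angular": [0, 0, 0]}]}}

```text
time: 37.3
tool_pos: [0.5884, 0.2125, 0.0748]
tcp_rot: [[-0.956, 0.295, 0.0], [0.295, 0.956, 0.001], [-0.0, 0.001, -1.0]]
wrist_force: [-3.2, 3.5, 6.4]
gripper_width: 0.0001
grip_force: 3.3
```

{"name": "arm_command", "arguments": {"motion": [{"claw": 0.0, "travel": [-0.001, -0.004, -0.01], "angular": [0, 0, 0]}, {"claw": 0.0, "travel": [-0.001, -0.002, -0.01], "angular": [0, 0, 0]}, {"claw": 0.0, "travel": [0, 0, -0.006], "angular": [0, 0, 0]}, {"claw": 0.0, "travel": [0, 0, -0.002], "angular": [0, 0, 0]}, {"claw": 0.0, "travel": [0, 0, 0], "angular": [0, 0, 0]}]}}

```text
time: 37.92
tool_pos: [0.5873, 0.2066, 0.0479]
tcp_rot: [[-0.955, 0.295, 0.001], [0.295, 0.955, 0.001], [-0.001, 0.001, -1.0]]
wrist_force: [-1.4, 0.3, 8.2]
gripper_width: -0.0001
grip_force: 3.9
```

{"name": "arm_command", "arguments": {"motion": [{"claw": 0.0, "travel": [0, 0, -0.003], "angular": [0, 0, 0]}, {"claw": 0.0, "travel": [0, 0, -0.002], "angular": [0, 0, 0]}, {"claw": 0.0, "travel": [0, 0, -0.001], "angular": [0, 0, 0]}, {"claw": 0.0, "travel": [0, 0, 0], "angular": [0, 0, 0]}, {"claw": 0.0, "travel": [0, 0, 0], "angular": [0, 0, 0]}]}}

```text
time: 38.55
tool_pos: [0.5874, 0.2065, 0.0438]
tcp_rot: [[-0.955, 0.295, 0.003], [0.295, 0.955, 0.001], [-0.002, 0.002, -1.0]]
wrist_force: [-11.8, -4.0, 34.0]
gripper_width: -0.0
grip_force: 17.3
```

{"name": "arm_command", "arguments": {"motion": [{"claw": 0.0, "travel": [0.001, 0.004, 0.02], "angular": [0, 0, 0]}, {"claw": 0.0, "travel": [0.001, 0.006, 0.025], "angular": [0, 0, 0]}, {"claw": 0.0, "travel": [0.001, 0.006, 0.025], "angular": [0, 0, 0]}, {"claw": 0.0, "travel": [0.002, 0.004, 0.03], "angular": [0, 0, 0]}, {"claw": 0.0, "travel": [0, 0, 0.04], "angular": [0, 0, 0]}]}}

```text
time: 39.17
tool_pos: [0.5913, 0.2265, 0.1817]
tcp_rot: [[-0.956, 0.295, -0.001], [0.295, 0.956, -0.0], [0.001, -0.001, -1.0]]
wrist_force: [0.6, 0.6, 0.6]
gripper_width: 0.0003
grip_force: 0.0
```

{"name": "arm_command", "arguments": {"motion": [{"claw": 0.03, "travel": [0, 0, 0.045], "angular": [0, 0, 0]}, {"claw": 0.065, "travel": [0, 0, 0], "angular": [0, 0, 0]}, {"claw": 0.065, "travel": [-0.057, 0.014, 0], "angular": [0, 0, 0]}, {"claw": 0.065, "travel": [-0.06, 0.018, 0], "angular": [0, 0, 0]}, {"claw": 0.065, "travel": [0, 0, 0], "angular": [0, 0, 0]}]}}

```text
time: 39.8
tool_pos: [0.4711, 0.2586, 0.2254]
tcp_rot: [[-0.956, 0.293, -0.002], [0.293, 0.956, -0.001], [0.002, -0.001, -1.0]]
wrist_force: [1.0, -0.1, 0.5]
gripper_width: 0.065
grip_force: 0.0
```

```bash
python3 -c "
from h import *
top_here()"
```

```text
39.8 [0.4711 0.2586 0.2254]
px 1947 z pct [0.1371 0.1442 0.153  0.1536]
centre [0.4745 0.26   0.1523]
```

Home again. Gripping and re-checking the crate.

{"name": "arm_command", "arguments": {"motion": [{"claw": 0.065, "travel": [0, 0, -0.05], "angular": [0, 0, 0]}, {"claw": 0.065, "travel": [0, 0, -0.045], "angular": [0, 0, 0]}, {"claw": 0.065, "travel": [0, 0, -0.018], "angular": [0, 0, 0]}, {"claw": 0.065, "travel": [0, 0, 0], "angular": [0, 0, 0]}, {"claw": 0.02, "travel": [0, 0, 0], "angular": [0, 0, 0]}]}}

```text
time: 40.48
tool_pos: [0.476, 0.2583, 0.1136]
tcp_rot: [[-0.955, 0.296, 0.001], [0.296, 0.955, 0.0], [-0.001, 0.001, -1.0]]
wrist_force: [-0.2, -1.0, 0.6]
gripper_width: 0.0483
grip_force: 0.0
```

{"name": "arm_command", "arguments": {"motion": [{"claw": 0.02, "travel": [0, 0, 0], "angular": [0, 0, 0]}, {"claw": 0.02, "travel": [0, 0, 0], "angular": [0, 0, 0]}, {"claw": 0.02, "travel": [0, 0, 0], "angular": [0, 0, 0]}, {"claw": 0.02, "travel": [0, 0, 0], "angular": [0, 0, 0]}, {"claw": 0.02, "travel": [0, 0, 0], "angular": [0, 0, 0]}]}}

```text
time: 41.1
tool_pos: [0.476, 0.2585, 0.114]
tcp_rot: [[-0.955, 0.295, 0.002], [0.295, 0.955, 0.001], [-0.002, 0.001, -1.0]]
wrist_force: [-0.4, -1.8, 7.0]
gripper_width: 0.0347
grip_force: 40.0
```

```bash
python3 -c "
from h import *
print(read_state()['time']);crate()"
```

```text
41.1
crate [ 0.5219 -0.3274] [0.174 0.173] yaw -8.8 863
(1, -1) [ 0.557  -0.3753]
(1, 1) [ 0.5699 -0.2923]
(-1, -1) [ 0.474  -0.3624]
(-1, 1) [ 0.4869 -0.2794]
```

{"name": "arm_command", "arguments": {"motion": [{"claw": 0.02, "travel": [0, 0, 0.05], "angular": [0, 0, 0]}, {"claw": 0.02, "travel": [0, 0, 0.06], "angular": [0, 0, 0]}, {"claw": 0.02, "travel": [0, 0, 0.06], "angular": [0, 0, 0]}, {"claw": 0.02, "travel": [0, -0.055, 0], "angular": [0, 0, 0]}, {"claw": 0.02, "travel": [0, -0.055, 0], "angular": [0, 0, 0]}]}}

```text
time: 41.78
tool_pos: [0.4755, 0.1474, 0.2837]
tcp_rot: [[-0.956, 0.294, 0.002], [0.294, 0.956, 0.0], [-0.002, 0.001, -1.0]]
wrist_force: [1.3, -0.3, -3.5]
gripper_width: 0.0347
grip_force: 42.1
```

{"name": "arm_command", "arguments": {"motion": [{"claw": 0.02, "travel": [0, -0.056, 0], "angular": [0, 0, 0]}, {"claw": 0.02, "travel": [0, -0.056, 0], "angular": [0, 0, 0]}, {"claw": 0.02, "travel": [0, -0.056, 0], "angular": [0, 0, 0]}, {"claw": 0.02, "travel": [0, -0.056, 0], "angular": [0, 0, 0]}, {"claw": 0.02, "travel": [0, -0.056, 0], "angular": [0, 0, 0]}]}}

```text
time: 42.4
tool_pos: [0.4749, -0.1337, 0.2833]
tcp_rot: [[-0.955, 0.295, 0.001], [0.295, 0.955, -0.0], [-0.001, 0.0, -1.0]]
wrist_force: [0.6, 1.0, -3.9]
gripper_width: 0.0347
grip_force: 42.1
```

{"name": "arm_command", "arguments": {"motion": [{"claw": 0.02, "travel": [0, -0.056, 0], "angular": [0, 0, 0]}, {"claw": 0.02, "travel": [0, -0.056, 0], "angular": [0, 0, 0]}, {"claw": 0.02, "travel": [-0.001, -0.056, 0], "angular": [0, 0, 0]}, {"claw": 0.02, "travel": [-0.001, -0.06, 0], "angular": [0, 0, 0]}, {"claw": 0.02, "travel": [0, 0, 0], "angular": [0, 0, 0]}]}}

```text
time: 43.02
tool_pos: [0.4723, -0.3633, 0.2818]
tcp_rot: [[-0.954, 0.299, -0.001], [0.299, 0.954, 0.0], [0.001, -0.0, -1.0]]
wrist_force: [0.0, 1.2, -3.8]
gripper_width: 0.0349
grip_force: 42.4
```

Run:
```python
from h import *
s=read_state();print(s['time'],s['tool_pos'],s['gripper_width'])
crate()
b,d=grab_frame('wrist');a,_=grab_frame('scene')
C=np.zeros((500,800,3),np.uint8);C[:,:350]=cv2.resize(a[200:370,100:219],(350,500),interpolation=cv2.INTER_CUBIC);C[:338,350:]=cv2.resize(b,(450,338))
cv2.imwrite('pics/c7.png',C[:,:,::-1])
```

```text
43.025 [ 0.472265   -0.36334304  0.28179981] 0.034859211894134254
crate [ 0.5222 -0.3262] [0.172 0.173] yaw -8.6 782
(1, -1) [ 0.5574 -0.374 ]
(1, 1) [ 0.57  -0.291]
(-1, -1) [ 0.4743 -0.3614]
(-1, 1) [ 0.4869 -0.2783]
```

View pics/c7.png

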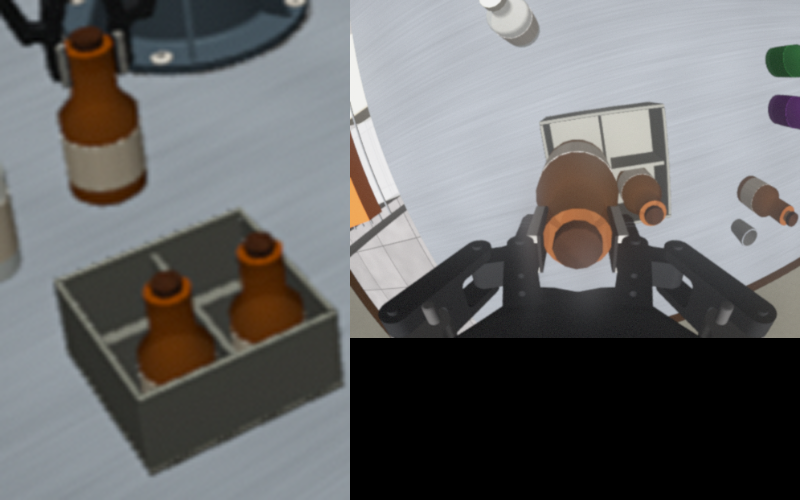

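Two bottles stand in the crate at (168,330) and (262,295), and the third hangs over the left cell. Lowering, then on to the last bottle, A.

{"name": "arm_command", "arguments": {"motion": [{"claw": 0.02, "travel": [0.001, 0.001, -0.04], "angular": [0, 0, 0]}, {"claw": 0.02, "travel": [0, 0, -0.04], "angular": [0, 0, 0]}, {"claw": 0.02, "travel": [0, 0, -0.04], "angular": [0, 0, 0]}, {"claw": 0.02, "travel": [0, 0, -0.03], "angular": [0, 0, 0]}, {"claw": 0.02, "travel": [0, 0, -0.015], "angular": [0, 0, 0]}]}}

```text
time: 43.8
tool_pos: [0.474, -0.3573, 0.1169]
tcp_rot: [[-0.956, 0.294, -0.001], [0.294, 0.956, 0.001], [0.001, 0.001, -1.0]]
wrist_force: [-0.6, -0.0, -3.8]
gripper_width: 0.0351
grip_force: 42.4
```

{"name": "arm_command", "arguments": {"motion": [{"claw": 0.02, "travel": [0, 0, -0.007], "angular": [0, 0, 0]}, {"claw": 0.02, "travel": [0, 0, 0], "angular": [0, 0, 0]}, {"claw": 0.065, "travel": [0, 0, 0], "angular": [0, 0, 0]}, {"claw": 0.065, "travel": [0, 0, 0], "angular": [0, 0, 0]}, {"claw": 0.065, "travel": [0, 0, 0], "angular": [0, 0, 0]}]}}

```text
time: 44.42
tool_pos: [0.4744, -0.359, 0.1113]
tcp_rot: [[-0.955, 0.295, 0.001], [0.295, 0.955, -0.001], [-0.001, -0.0, -1.0]]
wrist_force: [0.7, -0.2, -0.0]
gripper_width: 0.0651
grip_force: 0.0
```

{"name": "arm_command", "arguments": {"motion": [{"claw": 0.065, "travel": [0, 0, 0.06], "angular": [0, 0, 0]}, {"claw": 0.065, "travel": [0, 0, 0.055], "angular": [0, 0, 0]}, {"claw": 0.065, "travel": [0.03, 0.045, 0], "angular": [0, 0, 0]}, {"claw": 0.065, "travel": [0.03, 0.05, 0], "angular": [0, 0, 0]}, {"claw": 0.065, "travel": [0.03, 0.05, 0], "angular": [0, 0, 0]}]}}

```text
time: 45.05
tool_pos: [0.5649, -0.2125, 0.2262]
tcp_rot: [[-0.955, 0.296, 0.001], [0.296, 0.955, -0.0], [-0.001, -0.0, -1.0]]
wrist_force: [1.0, -0.1, 0.3]
gripper_width: 0.0646
grip_force: 0.0
```

{"name": "arm_command", "arguments": {"motion": [{"claw": 0.065, "travel": [0.03, 0.05, 0], "angular": [0, 0, 0]}, {"claw": 0.065, "travel": [0.03, 0.05, 0], "angular": [0, 0, 0]}, {"claw": 0.065, "travel": [0.04, 0.056, 0], "angular": [0, 0, 0]}, {"claw": 0.065, "travel": [0, 0, 0], "angular": [0, 0, 0]}, {"claw": 0.065, "travel": [0, 0, 0], "angular": [0, 0, 0]}]}}

```text
time: 45.68
tool_pos: [0.6604, -0.063, 0.2257]
tcp_rot: [[-0.956, 0.295, -0.0], [0.295, 0.956, -0.0], [0.0, -0.0, -1.0]]
wrist_force: [0.0, 0.4, -0.8]
gripper_width: 0.065
grip_force: 0.0
```

```bash
python3 -c "
from h import *
top_here();crate()"
```

```text
45.675 [ 0.6604 -0.063   0.2257]
px 1578 z pct [0.1303 0.1477 0.1493 0.1499]
centre [ 0.6614 -0.0579  0.1486]
crate [ 0.5221 -0.3266] [0.172 0.173] yaw -8.7 997
(1, -1) [ 0.5573 -0.3745]
(1, 1) [ 0.57   -0.2915]
(-1, -1) [ 0.4742 -0.3618]
(-1, 1) [ 0.487  -0.2787]
```

{"name": "arm_command", "arguments": {"motion": [{"claw": 0.065, "travel": [0.0035, 0.004, -0.05], "angular": [0, 0, 0]}, {"claw": 0.065, "travel": [0, 0, -0.05], "angular": [0, 0, 0]}, {"claw": 0.065, "travel": [0, 0, -0.024], "angular": [0, 0, 0]}, {"claw": 0.065, "travel": [0, 0, 0], "angular": [0, 0, 0]}, {"claw": 0.02, "travel": [0, 0, 0], "angular": [0, 0, 0]}]}}

```text
time: 46.4
tool_pos: [0.6645, -0.0597, 0.1036]
tcp_rot: [[-0.955, 0.296, 0.002], [0.296, 0.955, -0.0], [-0.002, 0.0, -1.0]]
wrist_force: [0.3, -0.5, 0.2]
gripper_width: 0.0482
grip_force: 0.0
```

{"name": "arm_command", "arguments": {"motion": [{"claw": 0.02, "travel": [0, 0, 0], "angular": [0, 0, 0]}, {"claw": 0.02, "travel": [0, 0, 0], "angular": [0, 0, 0]}, {"claw": 0.02, "travel": [0, 0, 0], "angular": [0, 0, 0]}, {"claw": 0.02, "travel": [0, 0, 0], "angular": [0, 0, 0]}, {"claw": 0.02, "travel": [0, 0, 0], "angular": [0, 0, 0]}]}}

```text
time: 47.02
tool_pos: [0.6649, -0.0593, 0.1038]
tcp_rot: [[-0.955, 0.295, 0.003], [0.295, 0.955, -0.001], [-0.003, 0.0, -1.0]]
wrist_force: [-0.8, 0.2, 6.6]
gripper_width: 0.0347
grip_force: 39.7
```

{"name": "arm_command", "arguments": {"motion": [{"claw": 0.02, "travel": [0, 0, 0.03], "angular": [0, 0, 0]}, {"claw": 0.02, "travel": [0, 0, 0.05], "angular": [0, 0, 0]}, {"claw": 0.02, "travel": [0, 0, 0.05], "angular": [0, 0, 0]}, {"claw": 0.02, "travel": [0, 0, 0.05], "angular": [0, 0, 0]}, {"claw": 0.02, "travel": [0, 0, 0], "angular": [0, 0, 0]}]}}

```text
time: 47.65
tool_pos: [0.6655, -0.0592, 0.2867]
tcp_rot: [[-0.955, 0.295, 0.008], [0.295, 0.955, -0.001], [-0.008, 0.002, -1.0]]
wrist_force: [0.4, 0.3, -5.2]
gripper_width: 0.0346
grip_force: 41.5
```

{"name": "arm_command", "arguments": {"motion": [{"claw": 0.02, "travel": [-0.027, 0.045, 0], "angular": [0, 0, 0]}, {"claw": 0.02, "travel": [-0.027, 0.045, 0], "angular": [0, 0, 0]}, {"claw": 0.02, "travel": [-0.027, 0.045, 0], "angular": [0, 0, 0]}, {"claw": 0.02, "travel": [-0.027, 0.045, 0], "angular": [0, 0, 0]}, {"claw": 0.02, "travel": [-0.027, 0.045, 0], "angular": [0, 0, 0]}]}}

```text
time: 48.28
tool_pos: [0.5275, 0.1671, 0.2811]
tcp_rot: [[-0.955, 0.296, -0.001], [0.296, 0.955, -0.0], [0.001, -0.0, -1.0]]
wrist_force: [1.6, 1.4, -4.3]
gripper_width: 0.0346
grip_force: 41.5
```

{"name": "arm_command", "arguments": {"motion": [{"claw": 0.02, "travel": [-0.027, 0.046, 0], "angular": [0, 0, 0]}, {"claw": 0.02, "travel": [-0.0265, 0.046, 0], "angular": [0, 0, 0]}, {"claw": 0.02, "travel": [0, 0, -0.06], "angular": [0, 0, 0]}, {"claw": 0.02, "travel": [0, 0, -0.06], "angular": [0, 0, 0]}, {"claw": 0.02, "travel": [0, 0, -0.01], "angular": [0, 0, 0]}]}}

```text
time: 48.9
tool_pos: [0.4726, 0.2566, 0.1481]
tcp_rot: [[-0.955, 0.295, -0.006], [0.295, 0.955, -0.003], [0.005, -0.005, -1.0]]
wrist_force: [-0.5, -0.8, -3.6]
gripper_width: 0.0346
grip_force: 42.1
```

{"name": "arm_command", "arguments": {"motion": [{"claw": 0.02, "travel": [0, 0, 0], "angular": [0, 0, 0]}, {"claw": 0.02, "travel": [0, 0, 0], "angular": [0, 0, 0]}, {"claw": 0.02, "travel": [0, 0, 0], "angular": [0, 0, 0]}, {"claw": 0.02, "travel": [0, 0, 0], "angular": [0, 0, 0]}, {"claw": 0.02, "travel": [0, 0, 0], "angular": [0, 0, 0]}]}}

```text
time: 49.52
tool_pos: [0.4756, 0.2581, 0.1521]
tcp_rot: [[-0.955, 0.295, 0.0], [0.295, 0.955, 0.0], [-0.0, 0.0, -1.0]]
wrist_force: [0.4, 0.2, -4.5]
gripper_width: 0.0346
grip_force: 42.1
```

{"name": "arm_command", "arguments": {"motion": [{"claw": 0.02, "travel": [0.0005, 0, -0.013], "angular": [0, 0, 0]}, {"claw": 0.02, "travel": [0, 0, -0.01], "angular": [0, 0, 0]}, {"claw": 0.02, "travel": [0, 0, -0.007], "angular": [0, 0, 0]}, {"claw": 0.02, "travel": [0, 0, -0.005], "angular": [0, 0, 0]}, {"claw": 0.02, "travel": [0, 0, 0], "angular": [0, 0, 0]}]}}

```text
time: 50.15
tool_pos: [0.4759, 0.2581, 0.1166]
tcp_rot: [[-0.955, 0.295, -0.0], [0.295, 0.955, -0.0], [0.0, -0.0, -1.0]]
wrist_force: [-0.6, -0.3, -4.2]
gripper_width: 0.0346
grip_force: 42.2
```

{"name": "arm_command", "arguments": {"motion": [{"claw": 0.02, "travel": [0, 0, -0.001], "angular": [0, 0, 0]}, {"claw": 0.065, "travel": [0, 0, 0], "angular": [0, 0, 0]}, {"claw": 0.065, "travel": [0, 0, 0], "angular": [0, 0, 0]}, {"claw": 0.065, "travel": [0, 0, 0], "angular": [0, 0, 0]}, {"claw": 0.065, "travel": [0, 0, 0.03], "angular": [0, 0, 0]}]}}

```text
time: 50.78
tool_pos: [0.4749, 0.2574, 0.1446]
tcp_rot: [[-0.955, 0.295, -0.003], [0.295, 0.955, -0.002], [0.002, -0.003, -1.0]]
wrist_force: [0.8, 0.1, 0.2]
gripper_width: 0.0651
grip_force: 0.0
```

{"name": "arm_command", "arguments": {"motion": [{"claw": 0.065, "travel": [0, 0, 0.043], "angular": [0, 0, 0]}, {"claw": 0.065, "travel": [0, 0, 0.04], "angular": [0, 0, 0]}, {"claw": 0.0, "travel": [0.057, -0.014, 0], "angular": [0, 0, 0]}, {"claw": 0.0, "travel": [0.06, -0.018, 0], "angular": [0, 0, 0]}, {"claw": 0.0, "travel": [0, 0, 0], "angular": [0, 0, 0]}]}}

```text
time: 51.4
tool_pos: [0.5957, 0.2244, 0.2268]
tcp_rot: [[-0.955, 0.298, -0.001], [0.298, 0.955, -0.001], [0.001, -0.001, -1.0]]
wrist_force: [-0.3, 0.2, -0.7]
gripper_width: 0.0104
grip_force: 0.0
```

{"name": "arm_command", "arguments": {"motion": [{"claw": 0.0, "travel": [0, 0, -0.05], "angular": [0, 0, 0]}, {"claw": 0.0, "travel": [0, 0, -0.04], "angular": [0, 0, 0]}, {"claw": 0.0, "travel": [-0.001, -0.004, -0.022], "angular": [0, 0, 0]}, {"claw": 0.0, "travel": [-0.001, -0.005, -0.022], "angular": [0, 0, 0]}, {"claw": 0.0, "travel": [-0.001, -0.005, -0.02], "angular": [0, 0, 0]}]}}

```text
time: 52.02
tool_pos: [0.5892, 0.2124, 0.0748]
tcp_rot: [[-0.956, 0.295, 0.0], [0.295, 0.956, 0.001], [-0.0, 0.001, -1.0]]
wrist_force: [-2.1, 3.3, 5.8]
gripper_width: 0.0
grip_force: 3.3
```

{"name": "arm_command", "arguments": {"motion": [{"claw": 0.0, "travel": [-0.001, -0.004, -0.01], "angular": [0, 0, 0]}, {"claw": 0.0, "travel": [-0.001, -0.002, -0.01], "angular": [0, 0, 0]}, {"claw": 0.0, "travel": [0, 0, -0.006], "angular": [0, 0, 0]}, {"claw": 0.0, "travel": [0, 0, -0.002], "angular": [0, 0, 0]}, {"claw": 0.0, "travel": [0, 0, 0], "angular": [0, 0, 0]}]}}

```text
time: 52.65
tool_pos: [0.5881, 0.2064, 0.0479]
tcp_rot: [[-0.955, 0.295, 0.001], [0.295, 0.955, 0.0], [-0.001, 0.001, -1.0]]
wrist_force: [-2.2, 1.3, 6.9]
gripper_width: 0.0002
grip_force: 3.9
```

{"name": "arm_command", "arguments": {"motion": [{"claw": 0.0, "travel": [0, 0, -0.003], "angular": [0, 0, 0]}, {"claw": 0.0, "travel": [0, 0, -0.002], "angular": [0, 0, 0]}, {"claw": 0.0, "travel": [0, 0, -0.001], "angular": [0, 0, 0]}, {"claw": 0.0, "travel": [0, 0, 0], "angular": [0, 0, 0]}, {"claw": 0.0, "travel": [0, 0, 0], "angular": [0, 0, 0]}]}}

```text
time: 53.28
tool_pos: [0.5882, 0.2064, 0.0438]
tcp_rot: [[-0.955, 0.295, 0.003], [0.295, 0.955, 0.001], [-0.002, 0.001, -1.0]]
wrist_force: [-11.3, -4.7, 34.2]
gripper_width: 0.0
grip_force: 17.4
```

{"name": "arm_command", "arguments": {"motion": [{"claw": 0.0, "travel": [0.001, 0.004, 0.02], "angular": [0, 0, 0]}, {"claw": 0.0, "travel": [0.001, 0.006, 0.025], "angular": [0, 0, 0]}, {"claw": 0.0, "travel": [0.001, 0.006, 0.025], "angular": [0, 0, 0]}, {"claw": 0.0, "travel": [0.002, 0.004, 0.03], "angular": [0, 0, 0]}, {"claw": 0.0, "travel": [0, 0, 0.04], "angular": [0, 0, 0]}]}}

```text
time: 53.9
tool_pos: [0.5921, 0.2263, 0.1817]
tcp_rot: [[-0.956, 0.295, -0.001], [0.295, 0.956, -0.0], [0.001, -0.001, -1.0]]
wrist_force: [0.3, 1.9, 0.5]
gripper_width: -0.0
grip_force: 0.0
```

{"name": "arm_command", "arguments": {"motion": [{"claw": 0.03, "travel": [0, 0, 0.045], "angular": [0, 0, 0]}, {"claw": 0.065, "travel": [0, 0, 0], "angular": [0, 0, 0]}, {"claw": 0.065, "travel": [-0.057, 0.014, 0], "angular": [0, 0, 0]}, {"claw": 0.065, "travel": [-0.06, 0.018, 0], "angular": [0, 0, 0]}, {"claw": 0.065, "travel": [0, 0, 0], "angular": [0, 0, 0]}]}}

```text
time: 54.52
tool_pos: [0.4719, 0.2584, 0.2254]
tcp_rot: [[-0.956, 0.293, -0.002], [0.293, 0.956, -0.001], [0.002, -0.001, -1.0]]
wrist_force: [1.0, -0.6, -0.2]
gripper_width: 0.0651
grip_force: 0.0
```

```bash
python3 -c "
from h import *
top_here()"
```

```text
54.525 [0.4719 0.2584 0.2254]
px 1947 z pct [0.1376 0.1442 0.1529 0.1535]
centre [0.4743 0.261  0.1523]
```

{"name": "arm_command", "arguments": {"motion": [{"claw": 0.065, "travel": [0, 0, -0.05], "angular": [0, 0, 0]}, {"claw": 0.065, "travel": [0, 0, -0.045], "angular": [0, 0, 0]}, {"claw": 0.065, "travel": [0, 0, -0.018], "angular": [0, 0, 0]}, {"claw": 0.065, "travel": [0, 0, 0], "angular": [0, 0, 0]}, {"claw": 0.02, "travel": [0, 0, 0], "angular": [0, 0, 0]}]}}

```text
time: 55.2
tool_pos: [0.4768, 0.2581, 0.1136]
tcp_rot: [[-0.955, 0.296, 0.001], [0.296, 0.955, 0.0], [-0.001, 0.001, -1.0]]
wrist_force: [-0.2, 0.2, -0.0]
gripper_width: 0.0478
grip_force: 0.0
```

{"name": "arm_command", "arguments": {"motion": [{"claw": 0.02, "travel": [0, 0, 0], "angular": [0, 0, 0]}, {"claw": 0.02, "travel": [0, 0, 0], "angular": [0, 0, 0]}, {"claw": 0.02, "travel": [0, 0, 0], "angular": [0, 0, 0]}, {"claw": 0.02, "travel": [0, 0, 0], "angular": [0, 0, 0]}, {"claw": 0.02, "travel": [0, 0, 0], "angular": [0, 0, 0]}]}}

```text
time: 55.82
tool_pos: [0.4769, 0.2584, 0.114]
tcp_rot: [[-0.955, 0.295, 0.002], [0.295, 0.955, 0.001], [-0.002, 0.002, -1.0]]
wrist_force: [0.9, 0.2, 6.1]
gripper_width: 0.0352
grip_force: 39.8
```

```bash
python3 -c "
from h import *
print(read_state()['time']);crate()"
```

```text
55.825
crate [ 0.5224 -0.3269] [0.174 0.173] yaw -8.3 995
(1, -1) [ 0.5579 -0.3745]
(1, 1) [ 0.5701 -0.2914]
(-1, -1) [ 0.4748 -0.3624]
(-1, 1) [ 0.4869 -0.2793]
```

{"name": "arm_command", "arguments": {"motion": [{"claw": 0.02, "travel": [0, 0, 0.05], "angular": [0, 0, 0]}, {"claw": 0.02, "travel": [0, 0, 0.06], "angular": [0, 0, 0]}, {"claw": 0.02, "travel": [0, 0, 0.06], "angular": [0, 0, 0]}, {"claw": 0.02, "travel": [0.001, -0.053, 0], "angular": [0, 0, 0]}, {"claw": 0.02, "travel": [0.001, -0.053, 0], "angular": [0, 0, 0]}]}}

```text
time: 56.5
tool_pos: [0.4782, 0.1512, 0.2836]
tcp_rot: [[-0.956, 0.294, 0.002], [0.294, 0.956, 0.0], [-0.001, 0.001, -1.0]]
wrist_force: [0.9, -1.0, -4.4]
gripper_width: 0.0349
grip_force: 42.4
```

{"name": "arm_command", "arguments": {"motion": [{"claw": 0.02, "travel": [0.001, -0.054, 0], "angular": [0, 0, 0]}, {"claw": 0.02, "travel": [0.001, -0.054, 0], "angular": [0, 0, 0]}, {"claw": 0.02, "travel": [0.001, -0.054, 0], "angular": [0, 0, 0]}, {"claw": 0.02, "travel": [0.001, -0.054, 0], "angular": [0, 0, 0]}, {"claw": 0.02, "travel": [0.001, -0.054, 0], "angular": [0, 0, 0]}]}}

```text
time: 57.12
tool_pos: [0.4827, -0.1197, 0.2832]
tcp_rot: [[-0.955, 0.295, 0.001], [0.295, 0.955, -0.0], [-0.001, 0.0, -1.0]]
wrist_force: [1.0, -0.4, -3.2]
gripper_width: 0.0349
grip_force: 42.5
```

{"name": "arm_command", "arguments": {"motion": [{"claw": 0.02, "travel": [0.001, -0.054, 0], "angular": [0, 0, 0]}, {"claw": 0.02, "travel": [0.001, -0.054, 0], "angular": [0, 0, 0]}, {"claw": 0.02, "travel": [0.001, -0.053, 0], "angular": [0, 0, 0]}, {"claw": 0.02, "travel": [0, 0, 0], "angular": [0, 0, 0]}, {"claw": 0.02, "travel": [0, 0, 0], "angular": [0, 0, 0]}]}}

```text
time: 57.75
tool_pos: [0.4858, -0.2789, 0.2828]
tcp_rot: [[-0.955, 0.296, -0.0], [0.296, 0.955, 0.0], [0.0, 0.0, -1.0]]
wrist_force: [0.5, 0.2, -4.3]
gripper_width: 0.0348
grip_force: 42.5
```

```bash
python3 -c "
from h import *
print(read_state()['time'],read_state()['tool_pos']);crate()"
```

```text
57.75 [ 0.48583559 -0.27888357  0.28278535]
crate [ 0.5259 -0.3011] [0.121 0.172] yaw -8.3 442
(1, -1) [ 0.5614 -0.3487]
(1, 1) [ 0.5735 -0.2655]
(-1, -1) [ 0.4783 -0.3366]
(-1, 1) [ 0.4904 -0.2534]
```

The crate fit is partly occluded by the arm here (121 mm side), but its +y edge is unchanged. Lowering.

{"name": "arm_command", "arguments": {"motion": [{"claw": 0.02, "travel": [0.001, 0, -0.04], "angular": [0, 0, 0]}, {"claw": 0.02, "travel": [0, 0, -0.04], "angular": [0, 0, 0]}, {"claw": 0.02, "travel": [0, 0, -0.04], "angular": [0, 0, 0]}, {"claw": 0.02, "travel": [0, 0, -0.03], "angular": [0, 0, 0]}, {"claw": 0.02, "travel": [0, 0, -0.015], "angular": [0, 0, 0]}]}}

```text
time: 58.42
tool_pos: [0.4866, -0.2776, 0.1168]
tcp_rot: [[-0.956, 0.294, -0.001], [0.294, 0.956, 0.001], [0.001, 0.0, -1.0]]
wrist_force: [0.3, 0.9, -4.4]
gripper_width: 0.0347
grip_force: 42.5
```

{"name": "arm_command", "arguments": {"motion": [{"claw": 0.02, "travel": [0, 0, -0.007], "angular": [0, 0, 0]}, {"claw": 0.02, "travel": [0, 0, 0], "angular": [0, 0, 0]}, {"claw": 0.06, "travel": [0, 0, 0], "angular": [0, 0, 0]}, {"claw": 0.06, "travel": [0, 0, 0], "angular": [0, 0, 0]}, {"claw": 0.06, "travel": [0, 0, 0], "angular": [0, 0, 0]}]}}

```text
time: 59.05
tool_pos: [0.4873, -0.2792, 0.1113]
tcp_rot: [[-0.955, 0.295, 0.001], [0.295, 0.955, -0.0], [-0.001, -0.0, -1.0]]
wrist_force: [-1.2, 0.2, -0.1]
gripper_width: 0.0598
grip_force: 0.0
```

{"name": "arm_command", "arguments": {"motion": [{"claw": 0.06, "travel": [0, 0, 0.06], "angular": [0, 0, 0]}, {"claw": 0.06, "travel": [0, 0, 0.06], "angular": [0, 0, 0]}, {"claw": 0.06, "travel": [0, 0, 0.05], "angular": [0, 0, 0]}, {"claw": 0.06, "travel": [0, 0.06, 0], "angular": [0, 0, 0]}, {"claw": 0.06, "travel": [0, 0.06, 0], "angular": [0, 0, 0]}]}}

```text
time: 59.68
tool_pos: [0.4872, -0.1581, 0.2815]
tcp_rot: [[-0.955, 0.297, 0.002], [0.297, 0.955, -0.0], [-0.002, 0.0, -1.0]]
wrist_force: [0.7, 1.3, -0.5]
gripper_width: 0.0598
grip_force: 0.0
```

{"name": "arm_command", "arguments": {"motion": [{"claw": 0.06, "travel": [-0.02, 0.05, 0], "angular": [0, 0, 0]}, {"claw": 0.06, "travel": [-0.02, 0.05, 0], "angular": [0, 0, 0]}, {"claw": 0.06, "travel": [0, 0, 0], "angular": [0, 0, 0]}, {"claw": 0.06, "travel": [0, 0, 0], "angular": [0, 0, 0]}, {"claw": 0.06, "travel": [0, 0, 0], "angular": [0, 0, 0]}]}}

```text
time: 60.3
tool_pos: [0.4473, -0.0598, 0.2807]
tcp_rot: [[-0.955, 0.296, -0.0], [0.296, 0.955, -0.0], [0.0, -0.0, -1.0]]
wrist_force: [0.1, 0.4, 0.3]
gripper_width: 0.0601
grip_force: 0.0
```

Run:
```python
from h import *
print(read_state()['time'],read_state()['tool_pos'])
p,P=crate();a,d=grab_frame('scene')
C=np.zeros((540,800,3),np.uint8);C[:,:400]=cv2.resize(a[200:362,100:220],(400,540),interpolation=cv2.INTER_CUBIC);C[:300,400:]=cv2.resize(p[140:290,130:430],(400,200)) if 0 else cv2.resize(p[120:345,130:430],(400,300))
cv2.imwrite('pics/c8.png',C[:,:,::-1])
```

```text
60.3 [ 0.44734573 -0.05981884  0.28069617]
crate [ 0.522  -0.3262] [0.172 0.172] yaw -8.3 1176
(1, -1) [ 0.5576 -0.3738]
(1, 1) [ 0.5696 -0.2906]
(-1, -1) [ 0.4744 -0.3617]
(-1, 1) [ 0.4865 -0.2786]
```

View pics/c8.png

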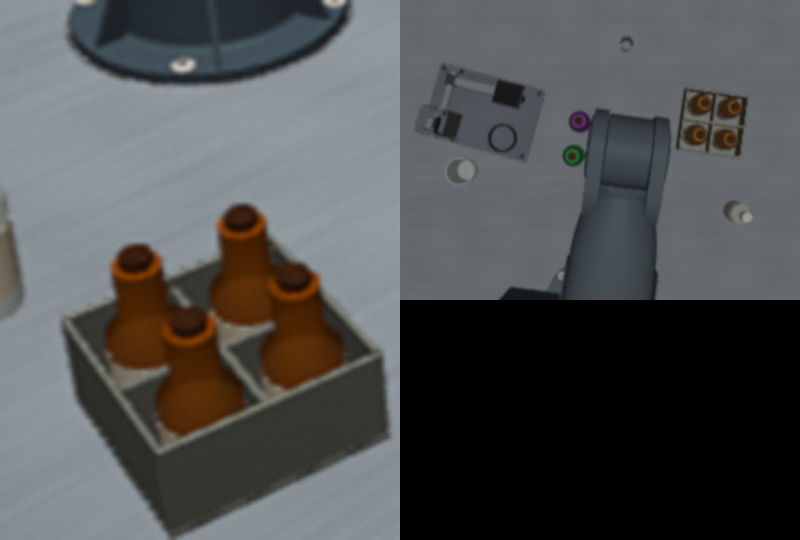

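All four amber bottles stand upright in the crate with their stopper heads down (left panel). The nest is empty, the treadle is up, and the look-alikes and bystanders are where they were. Handing in.

```bash
python3 -c "
from cell import *
print(finish_job())"
```

```text
the job is handed in; nothing more can be done
None
```

All four amber bottles were pressed to the treadle's stop and now stand upright in the crate, with the look-alikes and bystanders left alone; the job was handed in at about 60 s, and the hand-in gave no verdict.

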